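# Shut and lock the hall organiser

## Task

Get the bamboo organiser ready to carry: press the hinged covers over the whistle and over the padlock down until their catches hold them shut, near the free edge so that nothing is forced, then slide the steel lock knob on its front over to the left, as the robot sees it, until it meets its end stop. The bicycle bell is too tall for its well, so leave its cover standing up as it is, and leave the bell and the things standing on and around the organiser where they are.

Things in the scene. Friction and masses are not known exactly. Their poses are not given: they have to be found in the camera images.
- organiser: Bamboo hall organiser, fixed. Origin at the underside of its 12 mm base board, which spans x -125..96, y -172..172 mm; x points to its back, away from the robot, y to its left. Three cassettes stand on the board at x 0, y -105, 0 and 105 mm, in any order.
- ledge_edge (a point): Middle of the lower front edge of the ledge above the rear of the organiser, 139 mm above the table. The ledge, 12 mm thick and 344 mm wide, runs from here (organiser x 20 mm) back to x 96 mm over the free edges of the shut covers; an end panel 12 mm thick carries it at each end (x 50..96, y +-160..172 mm).
- lock (a joint): Transport lock: a steel knob on a short track on the front apron of the organiser. 0 m: right end of its slot (organiser -y); 0.06 m: left end stop (organiser +y). It slides along the organiser's y against about 2 N of friction and stays where left.
- lock_grip (a point): Middle of the lock knob's grip: a steel block 26 mm (organiser x) by 14 mm (y), its top 8 mm above this point, its foot (24 mm wide in y) 16 to 22 mm below. It moves along organiser x -95 mm, y -30 to 30 mm, 40 mm above the table. Stop blocks, tops 24 mm above the table, stand at organiser y +-43..53 mm.
- cassette_a: Bamboo-ply cassette holding the whistle: open box 94 (x) x 78 (y) x 42 mm, walls and floor 5 mm, in one of the three places of the organiser, axes parallel to the organiser's. Origin at the centre of its underside, 12 mm above the table. The hinge line of its cover runs along y at x -41 mm (edge nearest the robot), 44 mm above the origin.
- cover_a (a joint): Its hinged cover of darker bamboo. 0 rad: shut, flat on the cassette; grows as the cover swings up and back towards the robot (1.4 at most). The hinge is stiff, so a cover stays where it is left. In the last 0.15 rad a sprung roller at the free edge must be pushed past (about 12 N at the edge, more nearer the hinge); below about 0.03 rad it holds the cover shut.
- cover_a_edge (a point): Middle of the cover's free edge, on its outer (top) face: 84 mm from the hinge and 5 mm out of the hinge plane. The cover is 84 x 74 mm and 5 mm thick, with a small steel tab 26 mm wide 6 mm beyond this edge. Shut, the outer face is 61 mm above the table and the free edge lies under the ledge.
- cassette_b: Bamboo-ply cassette holding the brass padlock: open box 94 (x) x 78 (y) x 42 mm, walls and floor 5 mm, in one of the three places of the organiser, axes parallel to the organiser's. Origin at the centre of its underside, 12 mm above the table. The hinge line of its cover runs along y at x -41 mm (edge nearest the robot), 44 mm above the origin.
- cover_b (a joint): Its hinged cover of darker bamboo. 0 rad: shut, flat on the cassette; grows as the cover swings up and back towards the robot (1.4 at most). The hinge is stiff, so a cover stays where it is left. In the last 0.15 rad a sprung roller at the free edge must be pushed past (about 12 N at the edge, more nearer the hinge); below about 0.03 rad it holds the cover shut.
- cover_b_edge (a point): Middle of the cover's free edge, on its outer (top) face: 84 mm from the hinge and 5 mm out of the hinge plane. The cover is 84 x 74 mm and 5 mm thick, with a small steel tab 26 mm wide 6 mm beyond this edge. Shut, the outer face is 61 mm above the table and the free edge lies under the ledge.
- cassette_c: Bamboo-ply cassette holding the bicycle bell (this cover is to stay up): open box 94 (x) x 78 (y) x 42 mm, walls and floor 5 mm, in one of the three places of the organiser, axes parallel to the organiser's. Origin at the centre of its underside, 12 mm above the table. The hinge line of its cover runs along y at x -41 mm (edge nearest the robot), 44 mm above the origin.
- cover_c (a joint): Its hinged cover of darker bamboo. 0 rad: shut, flat on the cassette; grows as the cover swings up and back towards the robot (1.4 at most). The hinge is stiff, so a cover stays where it is left. In the last 0.15 rad a sprung roller at the free edge must be pushed past (about 12 N at the edge, more nearer the hinge); below about 0.03 rad it holds the cover shut.
- cover_c_edge (a point): Middle of the cover's free edge, on its outer (top) face: 84 mm from the hinge and 5 mm out of the hinge plane. The cover is 84 x 74 mm and 5 mm thick, with a small steel tab 26 mm wide 6 mm beyond this edge. Shut, the outer face is 61 mm above the table and the free edge lies under the ledge.
- bell: Chrome bicycle bell standing loose in its cassette: dome 54 mm across, 63 mm tall, origin at its underside. It stands about 26 mm above the rim, too tall for the cover to shut.
- whistle: Orange plastic whistle, 44 x 16 x 20 mm, loose on the floor of its cassette; origin at its underside.
- padlock: Small brass padlock, 50 x 32 x 16 mm, lying loose on the floor of its cassette; origin at its underside.
- lamp: Black bicycle lamp, 30 x 32 x 40 mm, standing loose on one front corner of the organiser's board (organiser x about -95, y about +-142 mm); origin at its underside.
- jar: Small glass jar with steel cap, 34 mm across, 45 mm tall, loose on the other front corner of the board; origin at its underside.
- dish: Blue ceramic dish, 72 mm across, 26 mm tall, loose on top of the ledge; origin at its underside.
- phone_stand: Black silicone phone stand, 85 x 75 mm, about 103 mm tall, loose on the shelf to the robot's right; origin at its underside.
- bamboo_box: Bamboo box with sliding lid, 160 x 90 x 64 mm, loose on the shelf to the robot's left; origin at its underside.
- bottle: Aluminium drinking bottle, 66 mm across, 190 mm tall, loose to the robot's left; origin at its underside.
Mind the look-alikes: they are no part of the job. Leave any orange or red look-alike of the bell alone.

How it is judged:
On the way, in this order (a step that is already met when the one before it is completed fails the run):
1. the covers over the whistle and the padlock are both held shut, with the lock not yet slid over (value of joint each of cover_a, cover_b below 0.04 rad and value of joint lock below 0.03 m), for 0.2 s.
2. the lock knob is slid to its left end stop, the covers still shut (value of joint each of cover_a, cover_b below 0.04 rad and value of joint lock above 0.056 m), for 0.2 s.
At the end, for the whole second after the job is handed in: The covers over the whistle and the padlock are shut (within 0.04 rad of flat), the lock knob is within 4 mm of its left end stop, the bell's cover still stands open (over 0.8 rad) with the bell upright in its well, and whistle and padlock are in their wells (all of step 2 and value of joint cover_c above 0.8 rad and horizontal distance between whistle and cassette_a below 0.045 m and horizontal distance between padlock and cassette_b below 0.045 m and horizontal distance between bell and cassette_c below 0.03 m and angle between bell's own z axis and vertical below 0.3 rad); the robot touches nothing.
It fails at once if the bell's cover is swung by more than 30 mm at its edge, or the bell is moved more than 20 mm (distance of cover_c_edge from where it was at the start of the episode above 0.03 m or distance of bell from where it was at the start of the episode above 0.02 m).
It fails at once if a cover or its cassette is forced, with over 50 N (contact force between the fingers and cassette_a above 50 N or contact force between the fingers and cassette_b above 50 N or contact force between the fingers and cassette_c above 50 N).
It fails at once if the lamp or the jar on the organiser's board is moved more than 25 mm or tipped over (distance of any of lamp, jar from where it was at the start of the episode above 0.025 m or angle between any of lamp, jar's own z axis and vertical above 0.4 rad).
It fails at once if the dish on the ledge is moved more than 25 mm or tipped over (distance of dish from where it was at the start of the episode above 0.025 m or angle between dish's own z axis and vertical above 0.4 rad).
It fails at once if the phone stand, the bamboo box or the bottle is moved more than 25 mm or tipped over (distance of any of phone_stand, bamboo_box, bottle from where it was at the start of the episode above 0.025 m or angle between any of phone_stand, bamboo_box, bottle's own z axis and vertical above 0.4 rad).
It also fails if it takes over 54 s, if anything falls off the work surface, if the arm or the gripper's body presses on something with over 40 N, if the wrist force passes 120 N, or if a joint passes its speed limit or range.

## Robot

A 7-joint arm with a two-finger parallel gripper is mounted at the origin on the work surface. World frame = base frame: x ahead of the robot, y to its left, z up, the work surface at z = 0. Lengths are in m, angles in rad, forces in N, time in s.
With the tool pointing down it reaches from about 0.4 to 0.875 m from the base axis. Payload 6.5 kg.
Tool frame: the origin (TCP) lies at the very end of the fingers, on their centre line; the grasp point (between the pads) lies 19 mm behind it; z points along the fingers, y is the line along which they close (so a half turn about z gives the same grasp; the last joint's range is limited). The gripper opens to 88 mm and grips with 3 to 60 N. Pads are 18 mm wide; open, the fingers measure 123 mm over their backs; the gripper's body (75 mm by 187 mm) begins 45 mm behind the grasp point.
Start: joints at [1.151, 0.536, -0.004, 1.538, 0.003, 1.067, -0.071], TCP at [0.225, -0.61, 0.239] pointing down, gripper open.
Joint ranges: [-2.7, 2.7], [-0.37, 2.16], [-1.27, 1.26], [0.24, 2.4], [-1.31, 4.45], [0.19, 1.91], [-2.76, 2.76]. Speed limits (rad/s): [2.39, 2.39, 3.14, 3.14, 3.14, 3.14, 3.14].

## Interface

Orientations are given as a 3x3 rotation matrix whose columns are the frame's x, y, z axes.
In Python, from rig import arm gives the robot as it stands.
- The arm moves only by the tool drive_tool, never from a script. Its argument "commands" is a list of rows, each a list of 6 numbers: the shift along the tool's x, y, z normalised to -1 to 1, where 1 is 0.3 m, then the turn, a rotation vector about the tool's x, y, z normalised to -1 to 1, where 1 is 2 pi rad. In form: [[tx, ty, tz, wx, wy, wz], ...]. A call has 1 to 20 rows; each row is the pose to reach, as a shift and turn from the pose commanded when the call began, along the tool's axes at that moment, turning the shorter way round; what a row does not reach only later rows make up. A row lasts 1/12 s, in which the tool goes at most 41.7 mm and 7.16 degrees, less where a joint would pass 70% of its speed; a pose out of reach is approached as far as the arm can. A call with a number of a shift or a turn outside -1 to 1 is refused whole. A call with a gripper value outside its range is refused whole. "grip" is the opening, from 0 (shut) to 1 (fully open), set as the call begins (left out, the last holds). The fingers move at their own pace and stop on an object; "force" is the grip in N (left out, the last holds). Time passes only in rows, so rows that repeat a pose let the fingers close. It gives the time, the measured TCP pose, the force, the opening and the grip force at its end, in the units of the state.
- arm.get_state(): the state, without advancing time (a new reading comes with each control period).
- arm.grab_frame(name): name is "scene" or "top"; returns a dict with "frame" (420x560x3 uint8, red, green, blue), "fx", "fy", "cx", "cy" (pixels), "cam_to_world" (4x4, takes a point from camera to world coordinates). Camera axes: x right, y up, looking along -z (the intrinsics and any distortion apply to the point x, -y, -z); pixel columns grow to the right and rows downward; lengths in m; the calibration is good to about 2 mm. A picture is of the moment at which its call begins. There is no depth.
- arm.finish_job(): hands the job in; it is judged then, once.
The state is a dict: "time_s": time; "joint_positions": joint angles; "dq": joint speeds; "joint_efforts": joint torques, N m; "tool_pos": TCP position; "tool_rot": TCP orientation; "contact_force": force on the tool from outside, world axes, zero at the start; "moment": the same for the moment, N m; "finger_gap": finger opening in m; "grasp_force": force on a finger pad.
Only numpy, scipy, OpenCV 4.12 (cv2) and the standard library are available. Lean on these libraries where they do the work, as an engineer would, in place of code of your own. Each camera call takes 0.05 s, during which the arm holds its last target. There are 200 camera calls.

## Working session

There is one attempt and no reset: what is moved stays moved. The work goes in short steps, Python scripts to look and compute and a tool call to move; the robot and the scene stay as the last step left them, time stands still between calls to the robot, and variables do not carry over. Pictures are saved under pics/ and viewed, at most 10 in all, crops included, and the job is handed in when it is done.

Besides the shell and the picture viewer there is one more tool, called after "Emit:" as name(argument=value, ...), one argument or row to a line, values as JSON. drive_tool: Moves the arm, as the interface text tells. Its arguments: {"type":"object","properties":{"commands":{"type":"array","items":{"type":"array","items":{"type":"number"}}},"grip":{"type":"number"},"force":{"type":"number"}},"required":["commands"]}

```bash
mkdir -p pics; ls; python3 - <<'E'
from rig import arm
import cv2,numpy as np,pickle
s=arm.get_state();print({k:np.round(v,3).tolist() for k,v in s.items()})
for n in("scene","top"):
    f=arm.grab_frame(n);pickle.dump(f,open(f"pics/{n}0.pkl","wb"))
    print(n,{k:np.round(v,4).tolist() for k,v in f.items() if k!="frame"})
    cv2.imwrite(f"pics/{n}0.png",cv2.resize(f["frame"][:,:,::-1],(800,600),interpolation=cv2.INTER_CUBIC))
E
```

```text
pics
{'time_s': 0.0, 'joint_positions': [1.151, 0.537, -0.004, 1.539, 0.003, 1.067, -0.071], 'dq': [0.001, 0.0, -0.001, 0.0, 0.001, -0.001, 0.001], 'joint_efforts': [-0.0, -57.097, 0.991, -25.16, -0.056, 0.018, 0.0], 'tool_pos': [0.225, -0.609, 0.238], 'tool_rot': [[0.938, 0.347, -0.001], [0.347, -0.938, 0.002], [-0.0, -0.002, -1.0]], 'contact_force': [-0.799, 0.008, -1.393], 'moment': [-0.015, -0.003, 0.022], 'grasp_force': 0.0, 'finger_gap': 0.088}
scene {'fx': 486.4889, 'fy': 486.4889, 'cx': 281.1222, 'cy': 202.3196, 'cam_to_world': [[-0.9753, 0.1893, -0.1142, 0.4617], [-0.2206, -0.7998, 0.5583, 0.6872], [0.0144, 0.5697, 0.8217, 1.1401], [0.0, 0.0, 0.0, 1.0]]}
top {'fx': 470.2152, 'fy': 470.2152, 'cx': 281.8208, 'cy': 211.8451, 'cam_to_world': [[-0.0151, 0.997, -0.0762, 0.5337], [-0.9999, -0.0148, 0.0049, 0.024], [0.0038, 0.0763, 0.9971, 1.3986], [0.0, 0.0, 0.0, 1.0]]}
```

View pics/scene0.png

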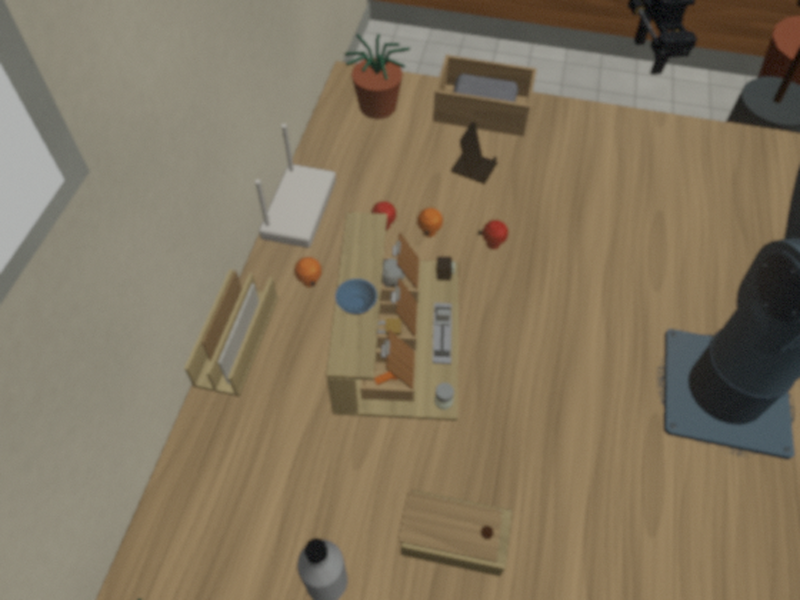

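View pics/top0.png

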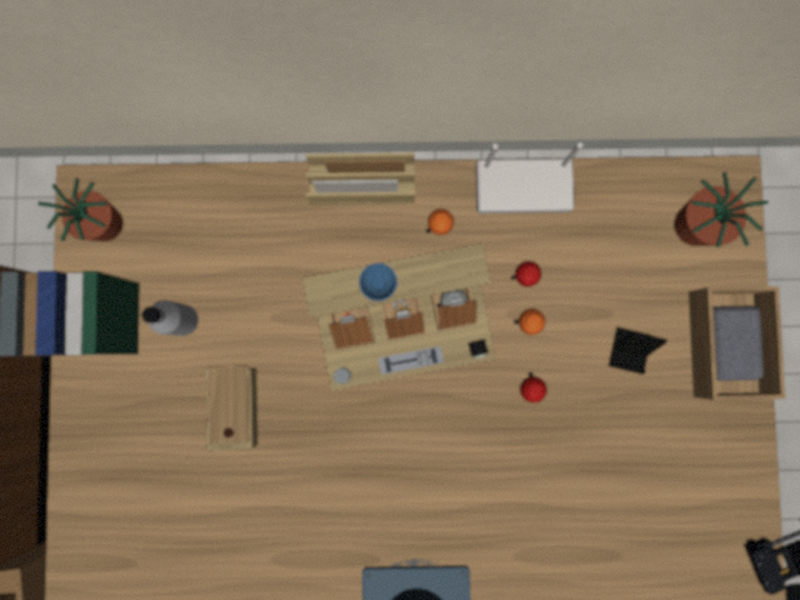

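The scene view shows the organiser at about (395,320). The orange whistle is at (384,378) on the jar side, the brass padlock is in the middle at (393,326), and the chrome bell is at (392,270) on the lamp side. The top view shows it at about (400,315), with the jar at (343,375), the lamp at (478,347), the dish at (378,281) and the lock at (410,360). I'll enlarge both in one picture.

```bash
python3 - <<'E'
import cv2,numpy as np,pickle
S=pickle.load(open("pics/scene0.pkl","rb"))["frame"][140:300,220:330,::-1]
T=pickle.load(open("pics/top0.pkl","rb"))["frame"][165:280,205:350,::-1]
a=cv2.resize(S,None,fx=5,fy=5,interpolation=cv2.INTER_CUBIC)[:800]
cv2.imwrite("pics/cs.png",cv2.resize(S,None,fx=3.75,fy=3.75,interpolation=cv2.INTER_CUBIC))
cv2.imwrite("pics/ct.png",cv2.resize(T,None,fx=5,fy=5,interpolation=cv2.INTER_CUBIC))
E
```

```text
(no output)
```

View pics/cs.png

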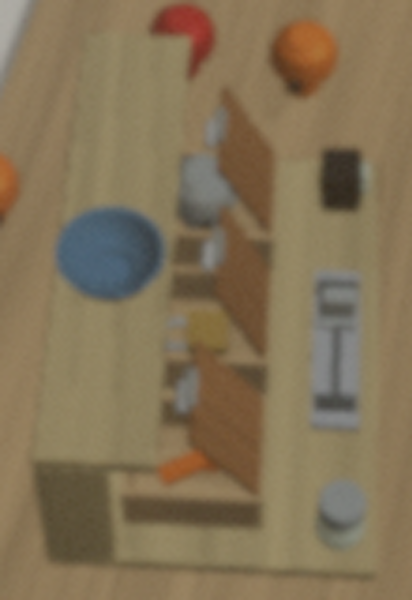

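View pics/ct.png

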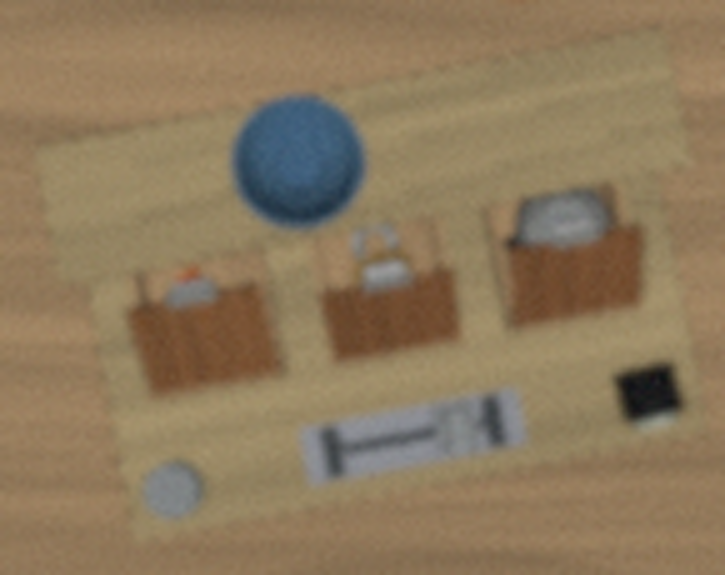

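The crops confirm the order. The orange whistle is left (top crop (190,272)), the brass padlock is middle (375,240) and the chrome bell is right (565,215). The lock knob is near the right end of its slot (457,427). The red and orange round things outside the organiser are look-alikes. Next I'll measure the organiser and the covers.

```bash
cat > h.py <<'E'
import numpy as np,pickle
from scipy.optimize import least_squares
F={n:pickle.load(open(f"pics/{n}0.pkl","rb")) for n in("scene","top")}
def ray(n,u,v):
    f=F[n];M=f["cam_to_world"]
    d=M[:3,:3]@np.array([(u-f["cx"])/f["fx"],-(v-f["cy"])/f["fy"],-1]);return M[:3,3],d
def plane(n,u,v,z):
    o,d=ray(n,u,v);return o+d*(z-o[2])/d[2]
def tri(a,b):
    (o,d),(p,e)=ray(*a),ray(*b);t=np.linalg.lstsq(np.c_[d,-e],p-o,rcond=None)[0]
    P,Q=o+d*t[0],p+e*t[1];return (P+Q)/2,np.linalg.norm(P-Q)
S=lambda x,y:("scene",(x+.5)/3.75+219.5,(y+.5)/3.75+139.5)
T=lambda x,y:("top",(x+.5)/5+204.5,(y+.5)/5+164.5)
E
python3 - <<'E'
from h import *
# name: scene px, top px, organiser coords
P={'ledge RL':(S(37,460),T(38,147),(96,172,151)),'ledge RR':(S(93,37),T(663,27),(96,-172,151)),
'ledge FR':(S(190,40),T(690,160),(20,-172,151)),'ledge FL':(S(160,465),T(62,278),(20,172,151)),
'board FL':(S(378,575),T(138,542),(-125,172,12)),'board FR':(S(372,155),T(700,428),(-125,-172,12))}
A=[];B=[]
for k,(s,t,o) in P.items():
    X,g=tri(s,t);ps,pt=plane(*s,o[2]/1e3),plane(*t,o[2]/1e3)
    print(k,np.round(X*1e3),'gap',round(g*1e3,1),np.round(ps*1e3)[:2],np.round(pt*1e3)[:2])
    A.append(o);B.append((ps+pt)[:2]/2)
A=np.array(A)[:,:2]/1e3;B=np.array(B)
c=lambda p:p[:2]+A@np.array([[np.cos(p[2]),np.sin(p[2])],[-np.sin(p[2]),np.cos(p[2])]])
r=least_squares(lambda p:(c(p)-B).ravel(),[.6,0,.1]);p=r.x
print('pose',p,np.round((c(p)-B)*1e3,1).tolist());np.save('pose.npy',p)
R=np.array([[np.cos(p[2]),-np.sin(p[2])],[np.sin(p[2]),np.cos(p[2])]])
loc=lambda X:np.round(np.r_[R.T@(X[:2]-p[:2]),X[2]]*1e3)
Q={'a free far':(S(200,350),T(262,287)),'a free near':(S(190,435),T(130,313)),
'a hinge near':(S(257,492),T(150,393)),'a hinge far':(S(262,400),T(282,373)),
'b free far':(S(222,210),T(452,270)),'b hinge far':(S(270,262),T(460,337)),'b hinge near':(S(265,352),T(335,360)),
'c free far':(S(222,90),T(638,225)),'c hinge far':(S(271,180),T(640,302)),
'knob':(S(335,300),T(457,427)),'lamp':(S(342,160),T(648,392)),'jarcap':(S(343,500),T(173,488)),'plateL':(S(337,428),T(308,455)),'plateR':(S(337,272),T(520,415))}
for k,(s,t) in Q.items():
    X,g=tri(s,t);print(k,np.round(X*1e3),'gap',round(g*1e3,1),'org',loc(X))
E
```

```text
ledge RL [679. 203. 148.] gap 2.5 [677. 204.] [680. 203.]
ledge RR [ 737. -133.  147.] gap 6.4 [ 732. -130.] [ 739. -132.]
ledge FR [ 667. -145.  148.] gap 2.6 [ 665. -143.] [ 667. -145.]
ledge FL [607. 190. 150.] gap 5.9 [603. 191.] [609. 190.]
board FL [462. 166.   8.] gap 0.3 [462. 167.] [462. 165.]
board FR [ 525. -163.   33.] gap 3.0 [ 528. -178.] [ 524. -166.]
pose [0.6153895  0.01940281 0.17896473] [[1.0, 2.2], [4.6, -1.8], [-0.3, -2.3], [-1.9, 1.8], [-0.3, 0.2], [-3.0, -0.0]]
a free far [604.  86. 117.] gap 1.7 org [  1.  67. 117.]
a free near [592. 156. 132.] gap 1.8 org [  1. 139. 132.]
a hinge near [549. 152.  66.] gap 0.5 org [-42. 143.  66.]
a hinge far [560.  78.  55.] gap 2.5 org [-44.  68.  55.]
b free far [612. -17. 131.] gap 0.4 org [-10. -36. 131.]
b hinge far [578. -23.  71.] gap 0.6 org [-45. -35.  71.]
b hinge near [566.  48.  67.] gap 0.6 org [-44.  36.  67.]
c free far [ 635. -118.  133.] gap 0.8 org [  -5. -139.  133.]
c hinge far [ 598. -131.   20.] gap 0.5 org [ -44. -145.   20.]
knob [528. -22.  41.] gap 2.4 org [-93. -25.  41.]
lamp [ 546. -130.   63.] gap 1.0 org [ -95. -134.   63.]
jarcap [494. 141.  56.] gap 1.2 org [-98. 141.  56.]
plateL [510.  65.  13.] gap 2.2 org [-95.  63.  13.]
plateR [533. -59.  20.] gap 0.5 org [-95. -63.  20.]
```

```bash
cat > go.py <<'E'
# usage: rows([(x,y,z mm organiser, tilt deg),...]) -> normalised rows from the present pose
import numpy as np
from scipy.spatial.transform import Rotation as Ro
from rig import arm
p=np.load('pose.npy');Rz=Ro.from_euler('z',p[2]).as_matrix();O=np.r_[p[:2],0]
def target(x,y,z,t):
    c,s=np.cos(np.radians(t)),np.sin(np.radians(t))
    return O+Rz@np.array([x,y,z])/1e3, Rz@np.array([[c,0,s],[0,-1,0],[s,0,-c]])
def st():
    s=arm.get_state();P,R=np.array(s['tool_pos']),np.array(s['tool_rot']);L=Rz.T@R
    print('t',round(s['time_s'],2),'org',np.round(Rz.T@(P-O)*1e3,1),'tilt',round(np.degrees(np.arctan2(L[0,2],-L[2,2])),1),'rv',np.round(np.degrees(Ro.from_matrix(L).as_rotvec()),1),
      'F',np.round(Rz.T@np.array(s['contact_force']),1),'gap',round(s['finger_gap'],3),'q',np.round(s['joint_positions'],2));return P,R
def rows(W):
    P,R=st()
    for w in W:
        X,M=target(*w);print(w,np.round(np.r_[R.T@(X-P)/.3,Ro.from_matrix(R.T@M).as_rotvec()/(2*np.pi)],3).tolist())
E
python3 -c "
from go import *
rows([(-70,52.5,200,20),(-70,52.5,200,50)])"
```

```text
t 0.1 org [-496.1 -549.1  237.9] tilt -0.0 rv [-179.2  -15.7    0. ] F [-0.7 -0.6 -0.1] gap 0.089 q [ 1.15  0.54 -0.    1.54  0.    1.07 -0.07]
(-70, 52.5, 200, 20) [1.748, -1.728, 0.129, -0.005, 0.055, 0.028]
(-70, 52.5, 200, 50) [1.748, -1.728, 0.129, -0.012, 0.139, 0.026]
```

Emit:
drive_tool(
  commands=[
    [0.3,-0.3,0,0,0,0.01],
    [0.6,-0.6,0,0,0,0.02],
    [0.87,-0.86,0,0,0.02,0.026],
    [0.87,-0.86,0,0,0.02,0.026],
    [0.87,-0.86,0,0,0.02,0.026],
    [0.87,-0.86,0,0,0.02,0.026],
    [0.87,-0.86,0,0,0.02,0.026],
    [0.87,-0.86,0,0,0.02,0.026],
    [0.87,-0.86,0,0,0.02,0.026],
    [0.87,-0.86,0,0,0.02,0.026],
    [0.87,-0.86,0,0,0.02,0.026],
    [0.87,-0.86,0,0,0.02,0.026],
  ],
  grip=1,
)

```text
time_s: 1.1
tool_pos: [0.3802, -0.278, 0.2386]
tool_rot: [[0.975, 0.189, 0.12], [0.187, -0.982, 0.033], [0.124, -0.01, -0.992]]
contact_force: [0.0, -0.8, 0.1]
finger_gap: 0.0879
grasp_force: 0.0
```

```bash
python3 -c "
from go import *
rows([(-70,52.5,200,20),(-70,52.5,200,50)])"
```

```text
t 1.1 org [-284.4 -250.8  238.6] tilt 7.1 rv [-179.    -1.   -11.2] F [-0.1 -0.8  0.1] gap 0.088 q [ 0.75  0.2  -0.17  2.05 -0.08  0.82 -0.74]
(-70, 52.5, 200, 20) [0.703, -1.001, 0.228, -0.002, 0.036, 0.001]
(-70, 52.5, 200, 50) [0.703, -1.001, 0.228, -0.002, 0.119, 0.001]
```

Emit:
drive_tool(
  commands=[
    [0.35,-0.5,0.1,0,0.036,0],
    [0.35,-0.5,0.1,0,0.036,0],
    [0.35,-0.5,0.1,0,0.036,0],
    [0.7,-1.0,0.228,0,0.036,0],
    [0.7,-1.0,0.228,0,0.036,0],
    [0.7,-1.0,0.228,0,0.06,0],
    [0.7,-1.0,0.228,0,0.08,0],
    [0.7,-1.0,0.228,-0.002,0.1,0.001],
    [0.7,-1.0,0.228,-0.002,0.119,0.001],
    [0.7,-1.0,0.228,-0.002,0.119,0.001],
    [0.7,-1.0,0.228,-0.002,0.119,0.001],
    [0.7,-1.0,0.228,-0.002,0.119,0.001],
    [0.7,-1.0,0.228,-0.002,0.119,0.001],
    [0.7,-1.0,0.228,-0.002,0.119,0.001],
  ],
)

```text
time_s: 2.27
tool_pos: [0.5158, 0.0102, 0.2321]
tool_rot: [[0.811, 0.204, 0.549], [0.157, -0.979, 0.131], [0.564, -0.02, -0.826]]
contact_force: [-0.2, 0.4, -0.3]
finger_gap: 0.0881
grasp_force: 0.0
```

```bash
python3 -c "
from go import *
rows([(-70,52.5,200,40),(-70,52.5,200,50)])"
```

```text
t 2.27 org [-99.6   8.6 232.1] tilt 34.3 rv [-170.5   -1.7  -52.7] F [-0.1  0.4 -0.3] gap 0.088 q [-0.61  0.11  0.62  2.38 -1.16  0.2  -0.28]
(-70, 52.5, 200, 40) [0.023, -0.141, 0.148, -0.005, 0.016, 0.001]
(-70, 52.5, 200, 50) [0.023, -0.141, 0.148, -0.005, 0.044, 0.001]
```

```bash
python3 -c "
from go import *
rows([(-60,52.5,150,33)])"
```

```text
t 2.27 org [-99.6   8.6 232.1] tilt 34.3 rv [-170.5   -1.7  -52.7] F [-0.1  0.4 -0.3] gap 0.088 q [-0.61  0.11  0.62  2.38 -1.16  0.2  -0.28]
(-60, 52.5, 150, 33) [-0.044, -0.137, 0.305, -0.005, -0.004, 0.002]
```

Emit:
drive_tool(
  commands=[
    [-0.044,-0.137,0.3,-0.005,-0.004,0.002],
    [-0.044,-0.137,0.3,-0.005,-0.004,0.002],
    [-0.044,-0.137,0.3,-0.005,-0.004,0.002],
    [-0.044,-0.137,0.3,-0.005,-0.004,0.002],
    [-0.044,-0.137,0.3,-0.005,-0.004,0.002],
    [-0.044,-0.137,0.3,-0.005,-0.004,0.002],
  ],
)

```text
time_s: 2.77
tool_pos: [0.5532, 0.0588, 0.1805]
tool_rot: [[0.852, 0.179, 0.492], [0.152, -0.984, 0.093], [0.501, -0.004, -0.866]]
contact_force: [-1.1, -0.7, 0.2]
finger_gap: 0.0881
grasp_force: 0.0
```

```bash
python3 -c "
from go import *
rows([(-60,52.5,150,33),(-60,52.5,150,40)])"
```

```text
t 2.77 org [-54.2  49.9 180.5] tilt 30.1 rv [-1.736e+02  1.000e-01 -4.660e+01] F [-1.2 -0.5  0.2] gap 0.088 q [-0.7   0.32  0.6   2.29 -1.31  0.19 -0.31]
(-60, 52.5, 150, 33) [-0.068, -0.008, 0.079, -0.001, 0.008, -0.0]
(-60, 52.5, 150, 40) [-0.068, -0.008, 0.079, -0.001, 0.028, -0.0]
```

```bash
python3 -c "
from go import *
rows([(-80,20,240,5)])"
```

```text
t 2.77 org [-54.2  49.9 180.5] tilt 30.1 rv [-1.736e+02  1.000e-01 -4.660e+01] F [-1.2 -0.5  0.2] gap 0.088 q [-0.7   0.32  0.6   2.29 -1.31  0.19 -0.31]
(-80, 20, 240, 5) [0.025, 0.099, -0.215, -0.001, -0.07, -0.0]
```

Emit:
drive_tool(
  commands=[
    [0.025,0.099,-0.215,0,-0.07,0],
    [0.025,0.099,-0.215,0,-0.07,0],
    [0.025,0.099,-0.215,0,-0.07,0],
    [0.025,0.099,-0.215,0,-0.07,0],
    [0.025,0.099,-0.215,0,-0.07,0],
    [0.025,0.099,-0.215,0,-0.07,0],
    [0.025,0.099,-0.215,0.07,-0.07,0],
    [0.025,0.099,-0.215,0.07,-0.07,0],
    [0.025,0.099,-0.215,0.07,-0.07,0],
    [0.025,0.099,-0.215,0.07,-0.07,0],
    [0.025,0.099,-0.215,0.07,-0.07,0],
  ],
)

```text
time_s: 3.68
tool_pos: [0.5332, 0.0213, 0.2401]
tool_rot: [[0.96, 0.28, -0.022], [0.263, -0.869, 0.42], [0.098, -0.409, -0.907]]
contact_force: [-0.6, -1.2, -0.4]
finger_gap: 0.0879
grasp_force: 0.0
```

```bash
python3 -c "
from go import *
rows([(-80,20,240,5)])"
```

```text
t 3.68 org [-80.5  16.5 240.1] tilt 3.4 rv [-155.2   -8.5   -6.2] F [-0.8 -1.1 -0.4] gap 0.088 q [-0.46  0.51  0.8   1.86 -0.83  1.23 -0.57]
(-80, 20, 240, 5) [0.003, -0.01, 0.005, -0.069, 0.001, 0.014]
```

Emit:
drive_tool(
  commands=[
    [0,0,0,-0.14,0,0.014],
    [0,0,0,-0.14,0,0.014],
    [0,0,0,-0.14,0,0.014],
    [0,0,0,-0.14,0,0.014],
    [0,0,0,-0.14,0,0.014],
    [0,0,0,-0.14,0,0.014],
    [0,0,0,-0.14,0,0.014],
    [0,0,0,-0.14,0,0.014],
    [0,0,0,-0.14,0,0.014],
  ],
)

```text
time_s: 4.43
tool_pos: [0.5329, 0.0291, 0.2395]
tool_rot: [[0.976, 0.134, 0.171], [0.194, -0.892, -0.409], [0.098, 0.432, -0.897]]
contact_force: [-0.5, 0.1, -0.4]
finger_gap: 0.0882
grasp_force: 0.0
```

```bash
python3 -c "
from go import *
rows([(-80,20,240,5)])"
```

```text
t 4.43 org [-79.4  24.3 239.5] tilt 6.1 rv [154.2  -0.4   7.9] F [-0.5  0.2 -0.4] gap 0.088 q [-1.29  0.64  1.22  2.   -0.21  0.8  -1.43]
(-80, 20, 240, 5) [-0.002, 0.014, 0.004, 0.071, -0.002, 0.002]
```

```bash
cat > kin.py <<'E'
import numpy as np,itertools
from scipy.optimize import least_squares
from scipy.spatial.transform import Rotation as Ro
D=[([1.151,.537,-.004,1.539,.003,1.067,-.071],[.225,-.609,.238],[[.938,.347,-.001],[.347,-.938,.002],[0,-.002,-1]]),
([.75,.2,-.17,2.05,-.08,.82,-.74],[.3802,-.278,.2386],[[0.975,0.189,0.12],[0.187,-0.982,0.033],[0.124,-0.01,-0.992]]),
([-.61,.11,.62,2.38,-1.16,.2,-.28],[.5158,.0102,.2321],[[0.811,0.204,0.549],[0.157,-0.979,0.131],[0.564,-0.02,-0.826]]),
([-.7,.32,.6,2.29,-1.31,.19,-.31],[.5532,.0588,.1805],[[0.852,0.179,0.492],[0.152,-0.984,0.093],[0.501,-0.004,-0.866]]),
([-.46,.51,.8,1.86,-.83,1.23,-.57],[.5332,.0213,.2401],[[0.96,0.28,-0.022],[0.263,-0.869,0.42],[0.098,-0.409,-0.907]]),
([-1.29,.64,1.22,2.,-.21,.8,-1.43],[.5329,.0291,.2395],[[0.976,0.134,0.171],[0.194,-0.892,-0.409],[0.098,0.432,-0.897]])]
def fk(q,s,p):
    # p: yaw0, yaw7, then link vectors after joints 2..6 (x,z) in local frames
    E=lambda a,t:Ro.from_euler(a,t).as_matrix()
    R=E('z',s[0]*q[0]+p[0]);X=np.array([0,0,p[2]])
    R=R@E('y',q[1]);X=X+R@[p[3],p[11],p[4]]
    R=R@E('z',s[1]*q[2])
    R=R@E('y',q[3]);X=X+R@[p[5],p[12],p[6]]
    R=R@E('z',s[2]*q[4])
    R=R@E('y',q[5]);X=X+R@[p[7],0,p[8]]
    R=R@E('z',s[3]*q[6]+p[1]);X=X+R@[p[9],p[10],0]
    return X,R
def res(p,s):
    o=[]
    for q,X,R in D:
        x,r=fk(q,s,p);o+=[*(x-X)*5,*(r-np.array(R)).ravel()]
    return np.array(o+[*(1e-3*p[[3,5,7,9,10,11,12]])])
if __name__=="__main__":
    out=[]
    for s in itertools.product([1,-1],repeat=4):
        for y,y7 in itertools.product([0,np.pi],repeat=2):
            r=least_squares(res,[y,y7,.34,0,.4,0,.4,0,.3,0,0,0,0],args=(s,));out.append((r.cost,s,r.x))
    out.sort(key=lambda o:o[0])
    for c,s,x in out[:3]:print(c,s,np.round(x,3))
    np.savez('kin.npz',s=out[0][1],p=out[0][2])
E
python3 kin.py
```

```text
0.00045754671577563795 (-1, -1, -1, -1) [ 0.013  1.585  0.366  0.006  0.492  0.005  0.446 -0.006  0.328 -0.004
 -0.002 -0.029 -0.021]
0.0004575467157756402 (-1, -1, -1, -1) [ 0.013  1.585  0.366  0.006  0.492  0.005  0.446 -0.006  0.328 -0.004
 -0.002 -0.029 -0.021]
0.000457546715775657 (-1, -1, -1, -1) [ 6.297e+00  1.585e+00  3.660e-01  6.000e-03  4.920e-01  5.000e-03
  4.460e-01 -6.000e-03  3.280e-01 -4.000e-03 -2.000e-03 -2.900e-02
 -2.100e-02]
```

```bash
cat > ik.py <<'E'
from kin import fk
from go import target
import numpy as np
from scipy.optimize import least_squares
K=np.load('kin.npz');s,p=K['s'],K['p']
lo=np.array([-2.7,-.37,-1.27,.24,-1.31,.19,-2.76]);hi=np.array([2.7,2.16,1.26,2.4,4.45,1.91,2.76])
def ik(w,q0,reg=1e-3):
    X,R=target(*w)
    def f(q):
        x,r=fk(q,s,p);return np.r_[(x-X)*5,(r-R).ravel(),reg*(q-q0)]
    m=.03
    r=least_squares(f,np.clip(q0,lo+m+.01,hi-m-.01),bounds=(lo+m,hi-m));return r.x,np.abs(f(r.x)[:12]).max()
if __name__=="__main__":
    rng=np.random.default_rng(0)
    for t in(20,30,40,50):
        sol=[]
        for _ in range(60):
            q,e=ik((12,52.5,66,t),rng.uniform(lo,hi),1e-4)
            if e<3e-3:sol.append(q)
        print(t,len(sol))
        for q in sorted(sol,key=lambda q:-np.min(np.minimum(q-lo,hi-q)))[:3]:
            print(np.round(q,2),round(np.min(np.minimum(q-lo,hi-q)),2))
E
python3 ik.py
```

```text
20 27
[ 0.26  0.7  -0.56  1.97  1.08  0.38 -2.49] 0.19
[ 0.5   0.83 -0.89  1.95  1.32  0.6  -2.62] 0.14
[ 0.5   0.84 -0.9   1.95  1.33  0.61 -2.62] 0.14
30 16
[-0.73  0.74  0.67  2.15  4.22  0.41  0.28] 0.22
[-0.75  0.76  0.7   2.15  4.23  0.43  0.26] 0.22
[-0.69  0.73  0.63  2.15  4.21  0.38  0.32] 0.19
40 26
[ 0.28  0.72 -0.55  2.19  2.58  0.49  2.34] 0.21
[ 0.21  0.7  -0.45  2.2   2.66  0.46  2.22] 0.2
[ 0.18  0.69 -0.42  2.2   2.69  0.46  2.18] 0.2
50 33
[ 0.34  0.82 -0.59  2.27  2.84  0.78  2.18] 0.13
[ 0.33  0.82 -0.58  2.27  2.84  0.78  2.17] 0.13
[ 0.31  0.81 -0.56  2.27  2.85  0.78  2.14] 0.13
```

```bash
python3 - <<'E'
s=open('go.py').read()
s=s.replace("def target(x,y,z,t):","def target(x,y,z,t,f=-1):").replace("[[c,0,s],[0,-1,0],[s,0,-c]])","[[c,0,s],[0,-1,0],[s,0,-c]])@np.diag([f,f,1])")
open('go.py','w').write(s)
E
cat > path.py <<'E'
from ik import *;from go import *
rng=np.random.default_rng(1)
best=None
for _ in range(80):
    q,e=ik((12,52.5,66,45),rng.uniform(lo,hi),1e-4)
    if e<3e-3:
        m=np.min(np.minimum(q-lo,hi-q)[:6]) - .1*abs(q[6])
        if best is None or m>best[0]:best=(m,q)
q=best[1];print('press',np.round(q,2))
qp=q
for w in [(0,52.5,90,45),(-30,52.5,110,45),(-60,52.5,150,45),(-110,52.5,200,45),(-150,52.5,230,45)]:
    q,e=ik(w,q,3e-3);print(w,np.round(q,2),round(e,4))
np.save('qgoal.npy',q)
q0=np.array(arm.get_state()['joint_positions'])
print('start',np.round(q0,2))
for a in np.linspace(0,1,9):
    X,R=fk(q0+a*(q-q0),s,p);L=Rz.T@(X-O)*1e3;print(round(a,2),np.round(L),'z axis',np.round(Rz.T@R[:,2],2),'y',np.round(Rz.T@R[:,1],2))
E
python3 path.py
```

```text
press [ 0.66  1.03 -1.    2.23  2.49  0.82 -0.38]
(0, 52.5, 90, 45) [ 0.68  0.96 -1.04  2.26  2.45  0.8  -0.38] 0.0
(-30, 52.5, 110, 45) [ 0.73  0.9  -1.08  2.33  2.42  0.8  -0.4 ] 0.0
(-60, 52.5, 150, 45) [ 0.85  0.84 -1.24  2.37  2.24  0.77 -0.26] 0.0356
(-110, 52.5, 200, 45) [ 0.93  0.48 -1.24  2.37  1.92  0.41 -0.14] 0.1294
(-150, 52.5, 230, 45) [ 1.    0.24 -1.24  2.37  1.41  0.22  0.27] 0.1999
start [-1.29  0.64  1.22  2.   -0.21  0.8  -1.43]Traceback (most recent call last):
  File "path.py", line 17, in <module>
    X,R=fk(q0+a*(q-q0),s,p);L=Rz.T@(X-O)*1e3;print(round(a,2),np.round(L),'z axis',np.round(Rz.T@R[:,2],2),'y',np.round(Rz.T@R[:,1],2))
        ~~^^^^^^^^^^^^^^^^^
  File "kin.py", line 14, in fk
    R=R@E('y',q[1]);X=X+R@[p[3],p[11],p[4]]
                           ~^^^
IndexError: index 3 is out of bounds for axis 0 with size 3
```

```bash
sed -i "s/^K=.*/K=np.load('kin.npz');sg,pp=K['s'],K['p']/;s/fk(q,s,p)/fk(q,sg,pp)/" ik.py; cat > scan.py <<'E'
from ik import *
rng=np.random.default_rng(2)
for f in(1,-1):   # f=1: as now, -1: half turn   (target uses diag(f,f,1))
  for t in(20,25,30,35,40):
    for nm,w in(('press',(12,52.5,66,t,f)),('mid',(-10,52.5,100,t,f)),('hover',(-60,52.5,150,t,f))):
        S=[]
        for _ in range(30):
            q,e=ik(w,rng.uniform(lo,hi),1e-4)
            if e<3e-3:S.append((round(np.min(np.minimum(q-lo,hi-q)),2),*np.round(q,2)))
        S.sort(key=lambda a:-a[0])
        # best of each q5 family
        fam={}
        for a in S: fam.setdefault(int(np.floor((a[5]+.5)/1.5)),a)
        print(f,t,nm,[tuple(float(v) for v in a) for a in fam.values()])
E
sed -i 's/f=-1):/f=1):/' go.py
python3 scan.py
```

```text
1 20 press [(0.21, 0.35, 0.73, -0.67, 1.96, 1.17, 0.45, -2.55), (0.06, 0.06, 0.64, -0.29, 1.99, 0.75, 0.25, -2.24), (0.06, -0.48, 0.65, 0.37, 2.02, -0.95, 0.25, -0.71)]
1 20 mid [(0.25, 0.36, 0.64, -0.68, 2.01, 1.04, 0.44, -2.46), (0.22, 0.32, 0.62, -0.62, 2.02, 0.99, 0.41, -2.42), (0.17, -0.67, 0.61, 0.61, 2.08, -1.09, 0.36, -0.59)]
1 20 hover [(0.21, -0.84, 0.47, 0.79, 2.19, -0.98, 0.4, -0.67), (0.18, 0.29, 0.42, -0.55, 2.13, 0.67, 0.37, -2.18)]
1 25 press []
1 25 mid [(0.03, 0.16, 0.56, -0.41, 2.09, 1.18, 0.22, -2.66)]
1 25 hover [(0.03, 0.81, 0.74, -1.24, 2.16, 1.41, 0.69, -2.72), (0.03, 0.2, 0.39, -0.44, 2.2, 0.85, 0.22, -2.37), (0.03, -0.83, 0.45, 0.77, 2.26, -1.28, 0.31, -0.38)]
1 30 press [(0.03, -0.48, 0.65, 0.36, 2.14, 4.01, 0.22, 0.59)]
1 30 mid [(0.1, -0.66, 0.59, 0.57, 2.2, 4.29, 0.29, 0.3)]
1 30 hover []
1 35 press [(0.19, -0.77, 0.79, 0.72, 2.21, 3.95, 0.52, 0.51), (0.18, -0.97, 1.0, 1.02, 2.22, 4.07, 0.76, 0.23), (0.13, 0.15, 0.66, -0.39, 2.15, 2.48, 0.32, 2.36)]
1 35 mid [(0.13, -0.81, 0.69, 0.76, 2.27, 4.02, 0.48, 0.49), (0.11, 0.22, 0.58, -0.47, 2.2, 2.33, 0.3, 2.5
[... 1507 characters left out ...]
, (0.03, -0.57, 0.56, 0.44, 2.21, 4.13, 0.22, -2.67)]
-1 30 hover [(0.15, 0.62, 0.53, -0.95, 2.25, 1.6, 0.41, 0.13)]
-1 35 press [(0.26, 0.58, 0.89, -0.95, 2.14, 2.11, 0.63, -0.16), (0.16, -0.78, 0.8, 0.72, 2.22, 3.91, 0.53, -2.6)]
-1 35 mid [(0.2, 0.49, 0.69, -0.81, 2.2, 2.11, 0.47, -0.3), (0.12, -0.53, 0.57, 0.38, 2.26, 3.65, 0.31, -2.18)]
-1 35 hover [(0.1, 0.79, 0.68, -1.16, 2.3, 1.88, 0.59, -0.05)]
-1 40 press [(0.21, 0.53, 0.87, -0.85, 2.19, 2.38, 0.64, -0.44), (0.19, 0.21, 0.71, -0.47, 2.21, 2.65, 0.49, -0.91)]
-1 40 mid [(0.16, 0.7, 0.9, -1.08, 2.24, 2.23, 0.72, -0.23), (0.13, 0.14, 0.59, -0.39, 2.27, 2.71, 0.43, -1.04)]
-1 40 hover [(0.05, 0.8, 0.73, -1.17, 2.35, 2.13, 0.65, -0.24)]
```

Emit:
drive_tool(
  commands=[
    [-0.1,0,-0.07,0.07,0,0],
    [-0.1,0,-0.07,0.07,0,0],
    [-0.1,0,-0.07,0.07,0,0],
    [-0.1,0,-0.07,0.07,0,0],
    [-0.1,0,-0.07,0.07,0,-0.03],
    [-0.1,0,-0.07,0.07,0,-0.05],
    [-0.1,0,-0.07,0.07,0,-0.07],
    [-0.1,0,-0.07,0.07,0,-0.09],
    [-0.1,0,-0.07,0.07,0,-0.11],
    [-0.1,0,-0.07,0.07,0,-0.13],
    [-0.1,0,-0.07,0.07,0,-0.15],
    [-0.1,0,-0.07,0.07,0,-0.17],
    [-0.1,0,-0.07,0.07,0,-0.19],
    [-0.1,0,-0.07,0.07,0,-0.19],
  ],
)

```text
time_s: 5.6
tool_pos: [0.5008, 0.0279, 0.2573]
tool_rot: [[0.213, 0.971, -0.109], [0.967, -0.225, -0.12], [-0.141, -0.08, -0.987]]
contact_force: [0.5, 0.1, 0.2]
finger_gap: 0.0881
grasp_force: 0.0
```

```bash
python3 -c "
from go import *
rows([(-100,30,240,5,-1),(-80,52.5,200,15,-1)])"
```

```text
t 5.6 org [-111.2   28.8  257.3] tilt -7.4 rv [149.1  98.7 -14.5] F [ 0.5 -0.   0.2] gap 0.088 q [-0.77  0.4   0.73  1.85 -0.17  1.11 -0.2 ]
(-100, 30, 240, 5, -1) [0.026, 0.037, 0.052, -0.044, -0.007, -0.311]
(-80, 52.5, 200, 15, -1) [0.139, 0.079, 0.167, -0.071, -0.025, -0.307]
```

Emit:
drive_tool(
  commands=[
    [0.026,0.037,0,-0.01,0,-0.04],
    [0.026,0.037,0,-0.02,0,-0.08],
    [0.026,0.037,0,-0.02,0,-0.12],
    [0.026,0.037,0,-0.03,0,-0.16],
    [0.026,0.037,0,-0.03,0,-0.2],
    [0.026,0.037,0,-0.04,0,-0.24],
    [0.026,0.037,0,-0.04,0,-0.28],
    [0.026,0.037,0,-0.044,-0.007,-0.311],
    [0.026,0.037,0,-0.044,-0.007,-0.311],
    [0.026,0.037,0,-0.044,-0.007,-0.311],
    [0.026,0.037,0,-0.044,-0.007,-0.311],
    [0.026,0.037,0,-0.044,-0.007,-0.311],
    [0.026,0.037,0,-0.044,-0.007,-0.311],
    [0.026,0.037,0,-0.044,-0.007,-0.311],
    [0.026,0.037,0,-0.044,-0.007,-0.311],
    [0.026,0.037,0,-0.044,-0.007,-0.311],
    [0.026,0.037,0,-0.044,-0.007,-0.311],
  ],
)

```text
time_s: 7.02
tool_pos: [0.513, 0.0318, 0.2556]
tool_rot: [[-0.981, -0.171, 0.088], [-0.17, 0.985, 0.012], [-0.089, -0.003, -0.996]]
contact_force: [-1.0, -0.4, -0.5]
finger_gap: 0.0883
grasp_force: 0.0
```

```bash
python3 -c "
from go import *
rows([(-100,30,240,5,-1),(-80,52.5,200,15,-1),(-60,52.5,170,20,-1)])"
```

```text
t 7.02 org [-98.6  30.4 255.6] tilt 5.1 rv [  0.6 174.9  -0.3] F [-1.  -0.2 -0.5] gap 0.088 q [-0.42  0.24  0.32  1.96 -0.1   0.87  1.69]
(-100, 30, 240, 5, -1) [0.009, -0.001, 0.051, -0.001, 0.0, -0.001]
(-80, 52.5, 200, 15, -1) [-0.045, 0.075, 0.19, -0.001, -0.028, -0.001]
(-60, 52.5, 170, 20, -1) [-0.102, 0.075, 0.295, -0.001, -0.041, -0.001]
```

```bash
cat > sim.py <<'E'
from ik import *
from scipy.spatial.transform import Rotation as Ro, Slerp
import itertools
F=lambda q:fk(q,sg,pp)
def jac(q):
    X,R=F(q);J=np.zeros((6,7))
    for i in range(7):
        d=np.zeros(7);d[i]=1e-5;x,r=F(q+d);J[:3,i]=(x-X)/1e-5;J[3:,i]=Ro.from_matrix(r@R.T).as_rotvec()/1e-5
    return X,R,J
W=np.diag([1,1,1,.25,.25,.25])
def follow(q,poses,deg=4,mm=30):
    worst=0
    for Xt,Rt in poses:
        X,R=F(q);n=int(max(np.degrees(np.linalg.norm(Ro.from_matrix(Rt@R.T).as_rotvec()))/deg,np.linalg.norm(Xt-X)*1e3/mm))+1
        K=Slerp([0,1],Ro.from_matrix([R,Rt]))
        for k in range(1,n+1):
            x1=X+(Xt-X)*k/n;r1=K(k/n).as_matrix()
            for _ in range(2):
                x,r,J=jac(q);e=np.r_[x1-x,Ro.from_matrix(r1@r.T).as_rotvec()]
                Jw=W@J;q=np.clip(q+Jw.T@np.linalg.solve(Jw@Jw.T+1e-5*np.eye(6),W@e),lo,hi)
            x,r,J=jac(q);worst=max(worst,np.linalg.norm(np.r_[(x1-x)*4,Ro.from_matrix(r1@r.T).as_rotvec()]))
    return q,worst
def T(x,y,z,t=0,f=-1,roll=0,yaw=0):
    X,R=target(x,y,z,t,f);return X,R@Ro.from_euler('zx',[yaw,roll],degrees=True).as_matrix()
fin=[T(-60,52.5,160,20),T(-25,52.5,110,25),T(0,52.5,85,30),T(12,52.5,66,34)]
E
cat > s1.py <<'E'
from sim import *
q,w=follow(np.array([-0.77,.4,.73,1.85,-.17,1.11,-.2]),[T(-99,30,255,5)]);print('check',np.round(q,2),round(w,3),'obs -.42 .24 .32 1.96 -.1 .87 1.69')
q0=np.array([-.42,.24,.32,1.96,-.10,.87,1.69])
out=[]
B=dict(x=-130,y=20,z=260)
for r,y,t in itertools.product((-50,-25,0,25,50),(-60,0,60),(0,25)):
  for r2 in(None,-40,40):
    P=[T(**B,t=t,roll=r,yaw=y)]+([] if r2 is None else [T(**B,t=30,roll=r2,yaw=0)])
    qa,w1=follow(q0,P,8,60);qb,w2=follow(qa,fin,8,60)
    out.append((w2+.3*w1,w1,w2,(r,y,t,r2),np.round(qa,2),np.round(qb,2)))
out.sort(key=lambda o:o[0])
for o in out[:6]:print(np.round(o[:3],3),o[3],o[4],o[5])
E
time timeout 500 python3 s1.py
```

```text
check [-0.44  0.22  0.34  1.99 -0.1   0.86  1.71] 0.0 obs -.42 .24 .32 1.96 -.1 .87 1.69
[0.296 0.511 0.143] (-50, -60, 0, 40) [-0.14  0.29 -0.6   2.26  1.2   1.14  0.  ] [ 0.2   0.67 -0.46  2.15  2.37  0.34 -0.65]
[0.297 0.878 0.033] (-50, -60, 25, 40) [-0.03  0.31 -0.72  2.25  1.22  1.18 -0.01] [ 0.31  0.71 -0.59  2.14  2.24  0.4  -0.48]
[0.638 0.017 0.633] (-25, 0, 25, 40) [-0.57  0.23 -0.11  2.29  1.13  1.01  0.04] [-0.76  0.57  0.64  2.26  2.52  0.19 -1.13]
[0.691 0.411 0.568] (-25, -60, 0, 40) [-0.49  0.24 -0.21  2.28  1.14  1.03  0.04] [ 0.04  0.62 -0.28  2.19  2.63  0.29 -0.99]
[0.7 0.  0.7] (25, -60, 25, None) [-0.73  0.07  0.26  2.32  0.9   0.69  1.54] [-0.19  0.56 -0.01  2.22 -0.1   0.19  1.66]
[0.7 0.  0.7] (50, -60, 0, None) [-0.82  0.43  0.25  2.    0.72  1.24  1.79] [-0.16  0.56 -0.04  2.22 -0.16  0.19  1.73]
real	0m32.246s
user	0m32.512s
sys	0m0.189s
```

```bash
cat > s2.py <<'E'
from sim import *
import multiprocessing as mp
q0=np.array([-.42,.24,.32,1.96,-.10,.87,1.69])
def one(seed):
    r=np.random.default_rng(seed);V=[]
    for i in range(2):
        V.append(dict(x=float(r.choice([-150,-100,-60])),y=float(r.choice([-120,0,100])),z=float(r.choice([260,300])),t=float(r.choice([0,15,30])),
           roll=float(r.choice([-50,-35,-20]) if i==0 else r.choice([20,35,50])),yaw=float(r.choice([-80,-50,-20,20]) if i==0 else r.choice([-30,0,30]))))
    qa,w1=follow(q0,[T(**v) for v in V],8,60)
    if w1>.3:return (9,)
    qb,w2=follow(qa,fin,8,60);return (w2+.3*w1-.2*np.min(np.minimum(qb-lo,hi-qb)),w1,w2,V,np.round(qa,2),np.round(qb,2))
with mp.Pool() as p:
    out=sorted(p.map(one,range(160*mp.cpu_count())),key=lambda o:o[0])
for o in out[:4]:print(np.round(o[:3],3),o[3],o[4],o[5])
E
nproc;time OMP_NUM_THREADS=1 timeout 500 python3 s2.py
```

```text
4
[0.264 0.011 0.285] [{'x': -100.0, 'y': 100.0, 'z': 300.0, 't': 30.0, 'roll': -35.0, 'yaw': 20.0}, {'x': -150.0, 'y': 0.0, 'z': 260.0, 't': 30.0, 'roll': 35.0, 'yaw': 30.0}] [-0.23  0.16 -0.4   2.35  1.17  0.93 -0.44] [ 0.14  0.66 -0.39  2.15  2.45  0.31 -0.76]
[0.433 0.012 0.453] [{'x': -100.0, 'y': -120.0, 'z': 300.0, 't': 30.0, 'roll': -50.0, 'yaw': 20.0}, {'x': -150.0, 'y': 0.0, 'z': 300.0, 't': 30.0, 'roll': 20.0, 'yaw': 30.0}] [ 0.08 -0.07 -0.46  2.34  0.81  0.58  0.13] [ 0.13  0.66 -0.38  2.15  2.46  0.31 -0.78]
[0.557 0.006 0.573] [{'x': -100.0, 'y': 100.0, 'z': 300.0, 't': 30.0, 'roll': -20.0, 'yaw': 20.0}, {'x': -60.0, 'y': 0.0, 'z': 300.0, 't': 30.0, 'roll': 50.0, 'yaw': 30.0}] [-0.58  0.36 -0.05  2.07  1.13  1.18 -0.38] [ 0.04  0.63 -0.27  2.17  2.61  0.28 -0.96]
[0.558 0.014 0.572] [{'x': -150.0, 'y': 100.0, 'z': 260.0, 't': 30.0, 'roll': -20.0, 'yaw': 20.0}, {'x': -60.0, 'y': 0.0, 'z': 260.0, 't': 30.0, 'roll': 35.0, 'yaw': 30.0}] [-0.49  0.27 -0.02  2.18  1.15  0.84 -0.33] [ 0.04  0.63 -0.27  2.17  2.62  0.28 -0.97]
real	0m54.162s
user	3m24.745s
sys	0m0.274s
```

```bash
cat > vrow.py <<'E'
from sim import *;from go import st
def vrows(V):
    P,R=st()
    for v in V:
        X,M=T(**v);print(v,np.round(np.r_[R.T@(X-P)/.3,Ro.from_matrix(R.T@M).as_rotvec()/(2*np.pi)],3).tolist())
E
python3 -c "
from vrow import *
vrows([dict(x=-100,y=100,z=300,t=30,roll=-35,yaw=20)])"
```

```text
t 7.02 org [-98.6  30.4 255.6] tilt 5.1 rv [  0.6 174.9  -0.3] F [-1.  -0.2 -0.5] gap 0.088 q [-0.42  0.24  0.32  1.96 -0.1   0.87  1.69]
{'x': -100, 'y': 100, 'z': 300, 't': 30, 'roll': -35, 'yaw': 20} [-0.007, 0.232, -0.149, -0.107, -0.049, 0.031]
```

Emit:
drive_tool(
  commands=[
    [-0.001,0.033,-0.021,-0.015,-0.007,0.004],
    [-0.002,0.066,-0.042,-0.03,-0.014,0.009],
    [-0.003,0.1,-0.064,-0.046,-0.021,0.013],
    [-0.004,0.133,-0.085,-0.061,-0.028,0.018],
    [-0.005,0.166,-0.106,-0.076,-0.035,0.022],
    [-0.006,0.2,-0.128,-0.092,-0.042,0.027],
    [-0.007,0.232,-0.149,-0.107,-0.049,0.031],
    [-0.007,0.232,-0.149,-0.107,-0.049,0.031],
    [-0.007,0.232,-0.149,-0.107,-0.049,0.031],
  ],
)

```text
time_s: 7.77
tool_pos: [0.499, 0.1013, 0.2982]
tool_rot: [[-0.949, -0.105, 0.299], [0.116, 0.764, 0.635], [-0.295, 0.637, -0.712]]
contact_force: [-0.3, -0.3, -0.0]
finger_gap: 0.0881
grasp_force: 0.0
```

```bash
python3 -c "
from vrow import *
v=dict(x=-150,y=0,z=260,t=30,roll=35,yaw=30)
vrows([v])
q=np.array(arm.get_state()['joint_positions']) if 'arm' in globals() else None
" ; python3 -c "
from vrow import *;from go import arm
q=np.array(arm.get_state()['joint_positions']);print(follow(q,[T(-150,0,260,30,-1,35,30)]))"
```

```text
t 7.77 org [-99.9 101.3 298.2] tilt 29.8 rv [ 13.8 148.3  52.8] F [-0.4 -0.3 -0. ] gap 0.088 q [-0.04  0.19  0.21  2.17 -1.1   0.91  2.5 ]
{'x': -150, 'y': 0, 'z': 260, 't': 30, 'roll': 35, 'yaw': 30} [0.094, -0.347, -0.17, 0.176, -0.083, 0.024]
(array([-0.32426839,  0.14624928, -0.29844432,  2.3544994 ,  1.15913884,
        0.91234688, -0.43595606]), np.float64(0.0007021684401839272))
```

Emit:
drive_tool(
  commands=[
    [0.009,-0.035,-0.017,0.018,-0.008,0.002],
    [0.019,-0.069,-0.034,0.035,-0.017,0.005],
    [0.028,-0.104,-0.051,0.053,-0.025,0.007],
    [0.038,-0.139,-0.068,0.07,-0.033,0.01],
    [0.047,-0.174,-0.085,0.088,-0.042,0.012],
    [0.056,-0.208,-0.102,0.106,-0.05,0.014],
    [0.066,-0.243,-0.119,0.123,-0.058,0.017],
    [0.075,-0.278,-0.136,0.141,-0.066,0.019],
    [0.085,-0.312,-0.153,0.158,-0.075,0.022],
    [0.094,-0.347,-0.17,0.176,-0.083,0.024],
    [0.094,-0.347,-0.17,0.176,-0.083,0.024],
    [0.094,-0.347,-0.17,0.176,-0.083,0.024],
  ],
)

```text
time_s: 8.77
tool_pos: [0.4661, 0.0003, 0.2583]
tool_rot: [[-0.812, 0.319, 0.489], [0.304, 0.946, -0.113], [-0.499, 0.057, -0.865]]
contact_force: [-0.1, 0.4, 0.8]
finger_gap: 0.0883
grasp_force: 0.0
```

```bash
cat > s3.py <<'E'
from sim import *;from go import arm,st
import multiprocessing as mp
st();q0=np.array(arm.get_state()['joint_positions'])
def one(a):
    V=[dict(x=a[0],y=52.5,z=a[1],t=a[2],roll=a[3]),dict(x=-60,y=52.5,z=160,t=a[4],roll=a[5]),dict(x=-50,y=52.5,z=140,t=a[6])]
    q=q0;w=[];Q=[]
    for v in V+[None]:
        q,e=follow(q,[T(**v)] if v else [T(-25,52.5,110,32),T(0,52.5,85,34),T(12,52.5,66,36)],6,40);w.append(round(float(e),3));Q.append(np.round(q,2))
    return max(w),w,a,Q
A=list(itertools.product((-120,-60),(200,250),(25,40),(15,30),(25,32,40),(0,10,20),(20,30,36)))
with mp.Pool() as p: out=sorted(p.map(one,A),key=lambda o:o[0])
for o in out[:4]:print(o[0],o[1],o[2],*o[3])
E
OMP_NUM_THREADS=1 python3 s3.py
```

```text
t 8.77 org [-150.3    7.7  258.3] tilt 28.1 rv [ 38.6 145.   -5.9] F [-0.   0.5  0.8] gap 0.088 q [-0.14 -0.02 -0.13  2.37  0.64  0.4   0.42]
0.001 [0.001, 0.0, 0.001, 0.001] (-120, 250, 40, 30, 32, 20, 36) [-0.4   0.2  -0.32  2.39  1.37  0.88 -0.27] [-0.27  0.39 -0.24  2.28  1.52  0.59 -0.19] [ 0.21  0.44 -0.46  2.32  2.42  0.27 -0.78] [ 0.21  0.69 -0.47  2.17  2.47  0.39 -0.75]
0.001 [0.001, 0.0, 0.001, 0.001] (-60, 200, 40, 30, 32, 20, 36) [-0.42  0.39 -0.23  2.29  1.53  0.85 -0.38] [-0.3   0.39 -0.21  2.28  1.52  0.57 -0.2 ] [ 0.2   0.43 -0.45  2.32  2.44  0.27 -0.8 ] [ 0.2   0.69 -0.46  2.17  2.49  0.38 -0.77]
0.001 [0.001, 0.0, 0.001, 0.001] (-60, 250, 40, 30, 32, 20, 36) [-0.4   0.28 -0.25  2.27  1.4   0.85 -0.2 ] [-0.28  0.39 -0.22  2.28  1.52  0.58 -0.2 ] [ 0.2   0.43 -0.45  2.32  2.43  0.27 -0.79] [ 0.2   0.69 -0.46  2.17  2.48  0.39 -0.76]
0.002 [0.0, 0.0, 0.001, 0.002] (-60, 250, 40, 15, 32, 20, 36) [-0.27  0.16 -0.18  2.34  1.53  0.46 -0.15] [-0.31  0.39 -0.19  2.28  1.52  0.57 -0.2 ] [ 0.19  0.43 -0.44  2.32  2.45  0.27 -0.81] [ 0.19  0.68 -0.45  2.17  2.5   0.38 -0.78]
```

```bash
python3 -c "
from vrow import *
vrows([dict(x=-60,y=52.5,z=250,t=40,roll=30),dict(x=-60,y=52.5,z=160,t=32,roll=20)])"
```

```text
t 8.77 org [-150.3    7.7  258.3] tilt 28.1 rv [ 38.6 145.   -5.9] F [-0.   0.5  0.8] gap 0.088 q [-0.14 -0.02 -0.13  2.37  0.64  0.4   0.42]
{'x': -60, 'y': 52.5, 'z': 250, 't': 40, 'roll': 30} [-0.144, 0.274, 0.133, 0.043, -0.042, -0.062]
{'x': -60, 'y': 52.5, 'z': 160, 't': 32, 'roll': 20} [0.005, 0.257, 0.393, 0.021, -0.016, -0.072]
```

Emit:
drive_tool(
  commands=[
    [-0.02,0.04,0.02,0.006,-0.006,-0.009],
    [-0.04,0.08,0.04,0.012,-0.012,-0.018],
    [-0.06,0.12,0.06,0.018,-0.018,-0.027],
    [-0.08,0.16,0.08,0.025,-0.024,-0.036],
    [-0.1,0.2,0.1,0.031,-0.03,-0.045],
    [-0.125,0.24,0.115,0.037,-0.036,-0.053],
    [-0.144,0.274,0.133,0.043,-0.042,-0.062],
    [-0.144,0.274,0.133,0.043,-0.042,-0.062],
    [-0.144,0.274,0.133,0.043,-0.042,-0.062],
    [-0.144,0.274,0.133,0.043,-0.042,-0.062],
  ],
)

```text
time_s: 9.6
tool_pos: [0.5451, 0.0608, 0.2481]
tool_rot: [[-0.759, 0.159, 0.632], [-0.133, 0.912, -0.389], [-0.637, -0.379, -0.671]]
contact_force: [-1.0, -0.3, 0.6]
finger_gap: 0.0883
grasp_force: 0.0
```

```bash
python3 -c "
from vrow import *
from go import arm
vrows([dict(x=-60,y=52.5,z=160,t=32,roll=20),dict(x=-50,y=52.5,z=140,t=36)])
q=np.array(arm.get_state()['joint_positions'])
for v in (dict(x=-60,y=52.5,z=160,t=32,roll=20),dict(x=-50,y=52.5,z=140,t=36)):
  q,e=follow(q,[T(**v)]);print(np.round(q,2),e)"
```

```text
t 9.6 org [-61.8  53.2 248.1] tilt 39.5 rv [ 13.3 136.5 -36.1] F [-1.1 -0.2  0.6] gap 0.088 q [-0.4   0.28 -0.26  2.26  1.39  0.84 -0.2 ]
{'x': -60, 'y': 52.5, 'z': 160, 't': 32, 'roll': 20} [0.183, 0.111, 0.202, -0.027, 0.019, -0.009]
{'x': -50, 'y': 52.5, 'z': 140, 't': 36} [0.199, 0.147, 0.265, -0.082, 0.01, -0.003]
[-0.28  0.39 -0.22  2.28  1.52  0.58 -0.2 ] 2.619833291746812e-06
[ 0.21  0.44 -0.47  2.32  2.42  0.28 -0.77] 0.000153991915250055
```

Matches the simulated path. I'll go on to the hover, then squeeze out the roll.

Emit:
drive_tool(
  commands=[
    [0.046,0.028,0.05,-0.007,0.005,-0.002],
    [0.092,0.055,0.1,-0.014,0.01,-0.004],
    [0.137,0.083,0.15,-0.02,0.014,-0.007],
    [0.183,0.111,0.202,-0.027,0.019,-0.009],
    [0.186,0.118,0.215,-0.038,0.017,-0.008],
    [0.189,0.125,0.228,-0.049,0.015,-0.007],
    [0.193,0.132,0.241,-0.06,0.013,-0.005],
    [0.196,0.139,0.253,-0.071,0.011,-0.004],
    [0.199,0.147,0.265,-0.082,0.01,-0.003],
    [0.199,0.147,0.265,-0.082,0.01,-0.003],
    [0.199,0.147,0.265,-0.082,0.01,-0.003],
    [0.199,0.147,0.265,-0.082,0.01,-0.003],
    [0.199,0.147,0.265,-0.082,0.01,-0.003],
  ],
)

```text
time_s: 10.68
tool_pos: [0.5566, 0.0613, 0.1399]
tool_rot: [[-0.798, -0.174, 0.576], [-0.144, 0.985, 0.099], [-0.585, -0.004, -0.811]]
contact_force: [0.3, 1.0, -0.9]
finger_gap: 0.0879
grasp_force: 0.0
```

```bash
python3 -c "
from vrow import *
from go import arm,rows,Rz
import cv2
for n in ('scene',):
    f=arm.grab_frame(n);cv2.imwrite('pics/s1.png',cv2.resize(f['frame'][100:310,180:460,::-1],(800,600),interpolation=cv2.INTER_CUBIC))
q=np.array(arm.get_state()['joint_positions'])
W=[]
for ph in (1.1,.9,.7,.5,.35,.25):
    t=36;th=np.radians(t);ro=53+(1.1-ph)*3;d=5+9*abs(np.sin(ph-th))
    W.append((round(-41+ro*np.cos(ph)-d*np.sin(ph),1),52.5,round(56+ro*np.sin(ph)+d*np.cos(ph),1),t,-1))
W+=[(14,52.5,66.5,36,-1)]
rows(W)
for w in W:
  q,e=follow(q,[T(*w)]);print(np.round(q,2),round(e,4))"
```

```text
t 10.73 org [-50.3  52.4 139.9] tilt 35.8 rv [ 1.000e-01  1.442e+02 -4.000e-01] F [0.5 0.6 0.6] gap 0.088 q [ 0.21  0.43 -0.47  2.33  2.4   0.28 -0.78]
(np.float64(-25.1), 52.5, np.float64(107.4), 36, -1) [-0.005, 0.001, 0.137, -0.001, -0.001, 0.0]
(np.float64(-13.5), 52.5, np.float64(102.6), 36, -1) [-0.027, 0.001, 0.172, -0.001, -0.001, 0.0]
(np.float64(-3.2), 52.5, np.float64(95.2), 36, -1) [-0.04, 0.001, 0.213, -0.001, -0.001, 0.0]
(np.float64(4.1), 52.5, np.float64(87.7), 36, -1) [-0.046, 0.002, 0.247, -0.001, -0.001, 0.0]
(np.float64(8.3), 52.5, np.float64(82.0), 36, -1) [-0.046, 0.002, 0.271, -0.001, -0.001, 0.0]
(np.float64(10.8), 52.5, np.float64(77.8), 36, -1) [-0.044, 0.002, 0.287, -0.001, -0.001, 0.0]
(14, 52.5, 66.5, 36, -1) [-0.031, 0.002, 0.324, -0.001, -0.001, 0.0]
[ 0.22  0.55 -0.47  2.26  2.45  0.34 -0.78] 0.0
[ 0.2   0.57 -0.46  2.23  2.45  0.33 -0.77] 0.0
[ 0.2   0.6  -0.45  2.21  2.45  0.34 -0.76] 0.0
[ 0.19  0.62 -0.45  2.19  2.46  0.35 -0.76] 0.0
[ 0.19  0.64 -0.45  2.18  2.46  0.35 -0.76] 0.0
[ 0.19  0.65 -0.45  2.18  2.47  0.36 -0.76] 0.0
[ 0.2   0.69 -0.46  2.17  2.48  0.38 -0.77] 0.0
```

View pics/s1.png

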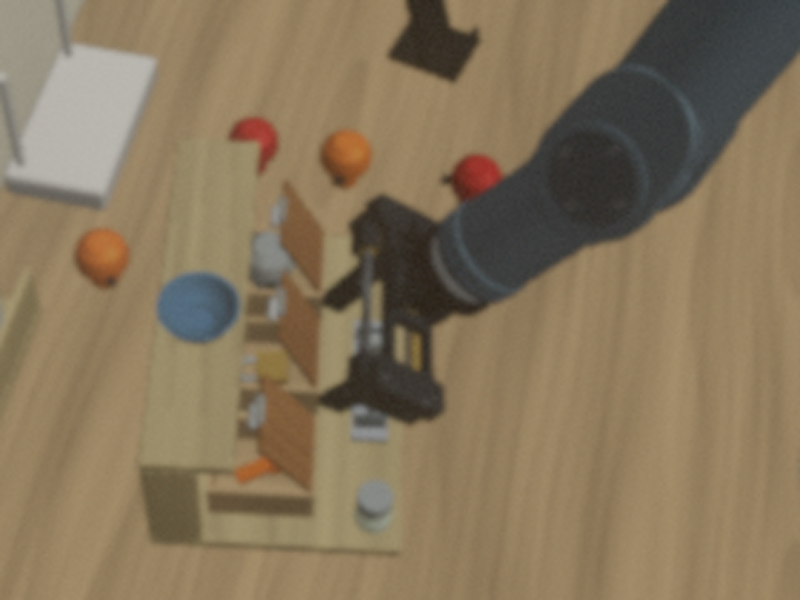

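The view shows all three covers still up. The open fingers at (340,295) and (330,400) point at the padlock and whistle covers, and the bell cover at (300,235) is clear of them. I'll push both covers along their arc.

Emit:
drive_tool(
  commands=[
    [-0.002,0,0.07,0,0,0],
    [-0.005,0.001,0.137,-0.001,-0.001,0],
    [-0.016,0.001,0.155,-0.001,-0.001,0],
    [-0.027,0.001,0.172,-0.001,-0.001,0],
    [-0.034,0.001,0.193,-0.001,-0.001,0],
    [-0.04,0.001,0.213,-0.001,-0.001,0],
    [-0.043,0.001,0.23,-0.001,-0.001,0],
    [-0.046,0.002,0.247,-0.001,-0.001,0],
    [-0.047,0.002,0.26,-0.001,-0.001,0],
    [-0.048,0.002,0.272,-0.001,-0.001,0],
    [-0.049,0.002,0.28,-0.001,-0.001,0],
    [-0.05,0.002,0.289,-0.001,-0.001,0],
    [-0.05,0.002,0.289,-0.001,-0.001,0],
  ],
)

```text
time_s: 11.82
tool_pos: [0.6189, 0.0729, 0.0775]
tool_rot: [[-0.795, -0.179, 0.58], [-0.144, 0.984, 0.107], [-0.59, 0.001, -0.808]]
contact_force: [-1.1, -0.2, 0.5]
finger_gap: 0.0881
grasp_force: 0.5
```

```bash
python3 -c "
from go import *
rows([(16,52.5,74,36,-1),(18,52.5,70,36,-1),(18,52.5,68,36,-1),(18,52.5,66,36,-1),(18,52.5,65,36,-1)])"
```

```text
t 11.82 org [12.9 52.1 77.5] tilt 36.1 rv [-0.000e+00  1.439e+02  1.000e-01] F [-1.1  0.   0.5] gap 0.088 q [ 0.2   0.65 -0.47  2.19  2.47  0.37 -0.77]
(16, 52.5, 74, 36, -1) [-0.001, 0.001, 0.015, 0.0, 0.0, -0.0]
(18, 52.5, 70, 36, -1) [0.001, 0.001, 0.03, 0.0, 0.0, -0.0]
(18, 52.5, 68, 36, -1) [0.005, 0.001, 0.036, 0.0, 0.0, -0.0]
(18, 52.5, 66, 36, -1) [0.009, 0.001, 0.041, 0.0, 0.0, -0.0]
(18, 52.5, 65, 36, -1) [0.011, 0.001, 0.044, 0.0, 0.0, -0.0]
```

Emit:
drive_tool(
  commands=[
    [-0.001,0,0.008,0,0,0],
    [-0.001,0,0.015,0,0,0],
    [0,0,0.023,0,0,0],
    [0.001,0,0.03,0,0,0],
    [0.003,0,0.033,0,0,0],
    [0.005,0,0.036,0,0,0],
  ],
)

```text
time_s: 12.32
tool_pos: [0.6227, 0.0738, 0.0711]
tool_rot: [[-0.792, -0.18, 0.583], [-0.145, 0.984, 0.106], [-0.593, -0.001, -0.806]]
contact_force: [-42.1, -11.3, 67.7]
finger_gap: 0.088
grasp_force: 36.1
```

```bash
python3 -c "
from go import *
rows([(18,52.5,66,36,-1),(18,52.5,65,36,-1),(18,52.5,64,36,-1)])"
```

```text
t 12.32 org [16.8 52.2 71.1] tilt 36.3 rv [ -0.2 143.7  -0. ] F [-43.5  -3.7  67.7] gap 0.088 q [ 0.2   0.67 -0.48  2.19  2.48  0.39 -0.78]
(18, 52.5, 66, 36, -1) [0.007, 0.001, 0.016, 0.0, 0.001, 0.0]
(18, 52.5, 65, 36, -1) [0.009, 0.001, 0.019, 0.0, 0.001, 0.0]
(18, 52.5, 64, 36, -1) [0.011, 0.001, 0.021, 0.0, 0.001, 0.0]
```

Force has risen to about 34 N per cover. I'll back off, then press nearer the free edge with a steeper tilt.

Emit:
drive_tool(
  commands=[
    [0.006,0,-0.03,0,0,0],
    [0.006,0,-0.03,0,0,0],
    [0.006,0,-0.03,0,0,0],
  ],
)

```text
time_s: 12.57
tool_pos: [0.6172, 0.0726, 0.0747]
tool_rot: [[-0.794, -0.179, 0.58], [-0.144, 0.984, 0.106], [-0.59, 0.001, -0.807]]
contact_force: [0.4, -0.2, 0.2]
finger_gap: 0.0879
grasp_force: 0.0
```

```bash
python3 -c "
from vrow import *
from go import arm,rows
import cv2
s=arm.get_state();print(s['contact_force'],s['moment'])
f=arm.grab_frame('scene');cv2.imwrite('pics/s2.png',cv2.resize(f['frame'][130:310,200:440,::-1],(800,600),interpolation=cv2.INTER_CUBIC))
q=np.array(arm.get_state()['joint_positions'])
W=[(10,52.5,82,36,-1),(20,52.5,82,45,-1),(26,52.5,80,45,-1),(30,52.5,74,45,-1),(32,52.5,67,45,-1)]
rows(W)
for w in W:
  q,e=follow(q,[T(*w)]);print(np.round(q,2),round(e,4))"
```

```text
[ 0.39364911 -0.22849597  0.24333339] [-0.06182374  0.35334165  0.0111639 ]
t 12.62 org [11.4 52.  74.3] tilt 36.1 rv [-0.000e+00  1.439e+02  1.000e-01] F [0.1 0.6 0.3] gap 0.088 q [ 0.21  0.66 -0.48  2.2   2.48  0.38 -0.78]
(10, 52.5, 82, 36, -1) [-0.011, 0.002, -0.023, 0.0, 0.0, 0.0]
(20, 52.5, 82, 45, -1) [-0.038, 0.002, -0.004, 0.0, -0.025, -0.0]
(26, 52.5, 80, 45, -1) [-0.051, 0.002, 0.014, 0.0, -0.025, -0.0]
(30, 52.5, 74, 45, -1) [-0.05, 0.002, 0.038, 0.0, -0.025, -0.0]
(32, 52.5, 67, 45, -1) [-0.041, 0.001, 0.06, 0.0, -0.025, -0.0]
[ 0.19  0.64 -0.45  2.18  2.46  0.35 -0.76] 0.0
[ 0.32  0.75 -0.6   2.23  2.68  0.62 -0.87] 0.0001
[ 0.32  0.76 -0.59  2.22  2.68  0.61 -0.87] 0.0
[ 0.31  0.77 -0.59  2.21  2.69  0.62 -0.87] 0.0
[ 0.31  0.79 -0.59  2.2   2.7   0.63 -0.87] 0.0
```

View pics/s2.png

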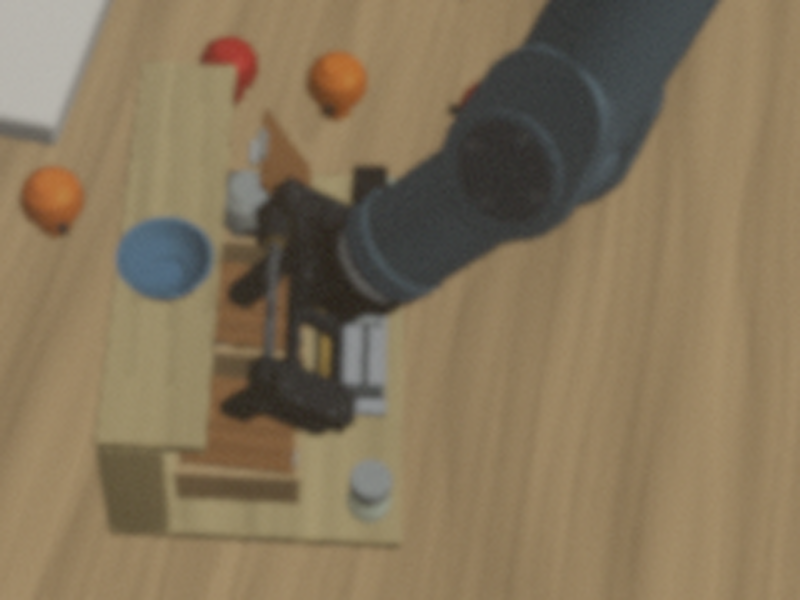

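The view shows the whistle and padlock covers almost down at (250,430) and (250,310). The bell cover at (290,150) is still standing and the bell hasn't moved. I'm re-placing the fingers nearer the free edges.

Emit:
drive_tool(
  commands=[
    [-0.011,0.001,-0.023,0,0,0],
    [-0.02,0.001,-0.018,0,-0.01,0],
    [-0.038,0.001,-0.004,0,-0.025,0],
    [-0.051,0.001,0.01,0,-0.025,0],
    [-0.052,0.001,0.016,0,-0.025,0],
    [-0.052,0.001,0.016,0,-0.025,0],
  ],
)

```text
time_s: 13.12
tool_pos: [0.6324, 0.0759, 0.0791]
tool_rot: [[-0.697, -0.179, 0.695], [-0.125, 0.984, 0.128], [-0.706, 0.002, -0.708]]
contact_force: [0.7, -0.4, 0.6]
finger_gap: 0.0878
grasp_force: 0.0
```

```bash
python3 -c "
from go import *
rows([(29.5,52.5,77,45,-1),(30.6,52.5,74,45,-1),(31,52.5,72,45,-1),(31.5,52.5,70,45,-1),(32,52.5,67,45,-1)])"
```

```text
t 13.12 org [26.8 52.6 79.1] tilt 44.9 rv [ -0.  135.1   0.2] F [ 0.6 -0.5  0.6] gap 0.088 q [ 0.32  0.75 -0.61  2.24  2.68  0.62 -0.88]
(29.5, 52.5, 77, 45, -1) [-0.001, -0.0, 0.011, 0.0, -0.0, -0.0]
(30.6, 52.5, 74, 45, -1) [0.003, -0.0, 0.021, 0.0, -0.0, -0.0]
(31, 52.5, 72, 45, -1) [0.007, -0.0, 0.027, 0.0, -0.0, -0.0]
(31.5, 52.5, 70, 45, -1) [0.011, -0.0, 0.033, 0.0, -0.0, -0.0]
(32, 52.5, 67, 45, -1) [0.016, -0.0, 0.041, 0.0, -0.0, -0.0]
```

Emit:
drive_tool(
  commands=[
    [-0.001,0,0.011,0,0,0],
    [0.001,0,0.016,0,0,0],
    [0.003,0,0.021,0,0,0],
    [0.005,0,0.024,0,0,0],
  ],
)

```text
time_s: 13.45
tool_pos: [0.6366, 0.077, 0.075]
tool_rot: [[-0.692, -0.18, 0.699], [-0.127, 0.984, 0.128], [-0.711, -0.0, -0.704]]
contact_force: [-14.7, -4.0, 22.7]
finger_gap: 0.0878
grasp_force: 12.6
```

```bash
python3 -c "
from go import *
rows([(31,52.5,72,45,-1),(31.5,52.5,70,45,-1),(32,52.5,67,45,-1)]);print(arm.get_state()['moment'])"
```

```text
t 13.45 org [31.1 52.9 75. ] tilt 45.3 rv [ -0.2 134.7   0. ] F [-15.2  -1.3  22.7] gap 0.088 q [ 0.32  0.77 -0.61  2.23  2.69  0.64 -0.88]
(31, 52.5, 72, 45, -1) [0.007, -0.001, 0.007, 0.0, 0.001, 0.0]
(31.5, 52.5, 70, 45, -1) [0.011, -0.001, 0.013, 0.0, 0.001, 0.0]
(32, 52.5, 67, 45, -1) [0.017, -0.001, 0.021, 0.0, 0.001, 0.0]
[-0.05169519 -0.71823489 -0.22796067]
```

Emit:
drive_tool(
  commands=[
    [0.003,0,0.001,0,0,0],
    [0.006,0,0.003,0,0,0],
    [0.007,0,0.004,0,0,0],
  ],
)

```text
time_s: 13.7
tool_pos: [0.6366, 0.077, 0.0747]
tool_rot: [[-0.689, -0.18, 0.702], [-0.128, 0.984, 0.128], [-0.713, -0.002, -0.701]]
contact_force: [-19.0, -6.5, 34.3]
finger_gap: 0.0883
grasp_force: 18.3
```

```bash
python3 -c "
from go import *
st();print(arm.get_state()['moment'])"
```

```text
t 13.7 org [31.2 52.9 74.7] tilt 45.5 rv [ -0.2 134.5  -0. ] F [-19.8  -3.   34.3] gap 0.088 q [ 0.32  0.77 -0.61  2.23  2.7   0.64 -0.88]
[ 0.03136458 -1.48483076 -0.40556307]
```

Emit:
drive_tool(
  commands=[
    [0.003,0,0.001,0,0,0],
    [0.006,0,0.003,0,0,0],
    [0.007,0,0.004,0,0,0],
  ],
)

```text
time_s: 13.95
tool_pos: [0.6368, 0.077, 0.0734]
tool_rot: [[-0.687, -0.181, 0.704], [-0.128, 0.984, 0.128], [-0.715, -0.002, -0.699]]
contact_force: [-17.9, -5.3, 35.1]
finger_gap: 0.0879
grasp_force: 18.5
```

```bash
python3 -c "
from go import *
st();print(arm.get_state()['moment'])"
```

```text
t 13.95 org [31.3 52.9 73.4] tilt 45.7 rv [-2.000e-01  1.343e+02 -1.000e-01] F [-18.5  -2.1  35.1] gap 0.088 q [ 0.32  0.78 -0.61  2.23  2.7   0.65 -0.88]
[ 0.20043427 -1.83564324 -0.3779942 ]
```

Emit:
drive_tool(
  commands=[
    [0.003,0,0.002,0,0,0],
    [0.006,0,0.004,0,0,0],
    [0.006,0,0.004,0,0,0],
    [0.006,0,0.004,0,0,0],
  ],
)

```text
time_s: 14.28
tool_pos: [0.637, 0.077, 0.0709]
tool_rot: [[-0.688, -0.18, 0.703], [-0.127, 0.984, 0.128], [-0.715, -0.002, -0.699]]
contact_force: [-9.1, -1.1, 24.6]
finger_gap: 0.0879
grasp_force: 12.2
```

```bash
python3 -c "
from go import *
st();print(arm.get_state()['moment'])"
```

```text
t 14.28 org [31.6 52.8 70.9] tilt 45.6 rv [ -0.2 134.4  -0. ] F [-9.1  0.5 24.6] gap 0.088 q [ 0.32  0.78 -0.61  2.23  2.7   0.66 -0.88]
[ 0.24098466 -1.51144492 -0.20493512]
```

Past the peak: the force is dropping as the covers go down. Continuing.

Emit:
drive_tool(
  commands=[
    [0.003,0,0.002,0,0,0],
    [0.005,0,0.004,0,0,0],
    [0.005,0,0.004,0,0,0],
    [0.005,0,0.004,0,0,0],
  ],
)

```text
time_s: 14.62
tool_pos: [0.6365, 0.0769, 0.0674]
tool_rot: [[-0.69, -0.18, 0.701], [-0.126, 0.984, 0.128], [-0.713, -0.0, -0.701]]
contact_force: [0.1, -0.0, 8.9]
finger_gap: 0.0883
grasp_force: 4.9
```

```bash
python3 -c "
from go import *
st();print(arm.get_state()['moment'])"
```

```text
t 14.62 org [31.  52.8 67.4] tilt 45.5 rv [-1.000e-01  1.345e+02  0.000e+00] F [ 0.1 -0.1  8.9] gap 0.088 q [ 0.32  0.79 -0.61  2.23  2.71  0.66 -0.88]
[ 0.1711258  -0.79078631 -0.02472508]
```

Emit:
drive_tool(
  commands=[
    [0.003,0,0.003,0,0,0],
    [0.005,0,0.005,0,0,0],
    [0.005,0,0.005,0,0,0],
  ],
)

```text
time_s: 14.87
tool_pos: [0.6368, 0.077, 0.0666]
tool_rot: [[-0.688, -0.18, 0.703], [-0.127, 0.984, 0.128], [-0.715, -0.002, -0.699]]
contact_force: [-9.9, -3.9, 25.3]
finger_gap: 0.088
grasp_force: 12.4
```

```bash
python3 -c "
from vrow import *
from go import arm,rows
print(arm.get_state()['moment'])
W=[(27,52.5,85,45,-1),(-25,52.5,125,40,-1),(-60,52.5,170,35,-1)]
rows(W)
q=np.array(arm.get_state()['joint_positions'])
for w in W:
  q,e=follow(q,[T(*w)]);print(np.round(q,2),round(e,4))"
```

```text
[ 0.20384787 -1.54264213 -0.20794299]
t 14.87 org [31.3 52.8 66.6] tilt 45.6 rv [ -0.2 134.4  -0. ] F [-10.4  -2.1  25.3] gap 0.088 q [ 0.32  0.8  -0.61  2.23  2.71  0.66 -0.88]
(27, 52.5, 85, 45, -1) [-0.034, -0.001, -0.053, 0.0, 0.002, 0.0]
(-25, 52.5, 125, 40, -1) [-0.008, -0.001, -0.27, 0.0, 0.016, 0.0]
(-60, 52.5, 170, 35, -1) [-0.033, -0.001, -0.459, 0.0, 0.03, 0.0]
[ 0.32  0.75 -0.6   2.22  2.67  0.6  -0.86] 0.0
[ 0.3   0.55 -0.57  2.3   2.52  0.42 -0.82] 0.0
[ 0.15  0.33 -0.38  2.32  2.26  0.19 -0.65] 0.045
```

Emit:
drive_tool(
  commands=[
    [-0.015,0,-0.025,0,0,0],
    [-0.034,0,-0.053,0,0.002,0],
    [-0.03,0,-0.12,0,0.006,0],
    [-0.02,0,-0.2,0,0.01,0],
    [-0.008,-0.001,-0.27,0,0.016,0],
    [-0.008,-0.001,-0.27,0,0.016,0],
    [-0.008,-0.001,-0.27,0,0.016,0],
  ],
)

```text
time_s: 15.45
tool_pos: [0.5799, 0.0659, 0.1227]
tool_rot: [[-0.759, -0.18, 0.626], [-0.139, 0.984, 0.114], [-0.636, -0.0, -0.772]]
contact_force: [0.3, -0.1, 0.3]
finger_gap: 0.0882
grasp_force: 0.0
```

```bash
cat > s4.py <<'E'
from sim import *;from go import arm,st
import multiprocessing as mp
st();q0=np.array(arm.get_state()['joint_positions'])
def one(a):
    V=[dict(x=-60,y=40,z=a[0],t=a[1],roll=a[2]),dict(x=a[3],y=0,z=a[0]+20,t=a[4],roll=a[2]),dict(x=-95,y=-72,z=150),dict(x=-95,y=-72,z=31),dict(x=-95,y=10,z=31)]
    q=q0;w=[];Q=[]
    for v in V:
        q,e=follow(q,[T(**v)],6,40);w.append(round(float(e),3));Q.append(np.round(q,2).tolist())
    return max(w),w,a,Q
A=list(itertools.product((170,220),(30,38),(15,25,35,-25),(-60,-100),(0,15)))
with mp.Pool() as p: out=sorted(p.map(one,A),key=lambda o:o[0])
for o in out[:3]:print(o[0],o[1],o[2],*o[3])
f=arm.grab_frame('scene');import cv2;cv2.imwrite('pics/s3.png',cv2.resize(f['frame'][130:310,200:440,::-1],(800,600),interpolation=cv2.INTER_CUBIC))
E
OMP_NUM_THREADS=1 python3 s4.py
```

```text
t 15.45 org [-26.6  52.  122.7] tilt 39.5 rv [-1.000e-01  1.405e+02  0.000e+00] F [ 0.3 -0.2  0.3] gap 0.088 q [ 0.31  0.54 -0.58  2.31  2.53  0.42 -0.83]
0.0 [0.0, 0.0, 0.0, 0.0, 0.0] (170, 30, 35, -60, 0) [-0.41, 0.48, -0.22, 2.18, 1.33, 0.9, -0.12] [-0.22, 0.53, -0.27, 1.86, 0.81, 1.14, 0.79] [0.4, 0.5, -0.45, 1.9, 0.3, 0.81, 1.55] [0.33, 0.7, -0.36, 1.93, 0.42, 0.58, 1.45] [0.17, 0.68, -0.35, 1.98, 0.42, 0.55, 1.28]
0.0 [0.0, 0.0, 0.0, 0.0, 0.0] (170, 30, 35, -60, 15) [-0.41, 0.48, -0.22, 2.18, 1.33, 0.9, -0.12] [-0.27, 0.45, -0.24, 2.04, 1.02, 0.94, 0.44] [0.41, 0.51, -0.46, 1.9, 0.3, 0.81, 1.54] [0.33, 0.7, -0.36, 1.93, 0.43, 0.58, 1.44] [0.18, 0.68, -0.36, 1.98, 0.43, 0.55, 1.28]
0.0 [0.0, 0.0, 0.0, 0.0, 0.0] (170, 30, 35, -100, 0) [-0.41, 0.48, -0.22, 2.18, 1.33, 0.9, -0.12] [-0.23, 0.48, -0.28, 1.96, 0.81, 1.11, 0.74] [0.39, 0.5, -0.43, 1.9, 0.28, 0.8, 1.56] [0.32, 0.7, -0.34, 1.93, 0.4, 0.58, 1.46] [0.16, 0.68, -0.33, 1.98, 0.4, 0.55, 1.3]
```

View pics/s3.png

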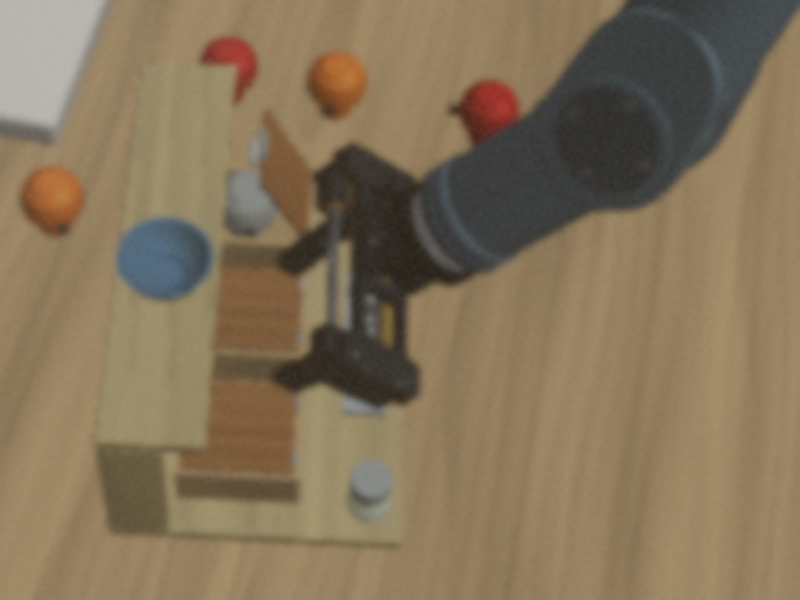

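Both covers now lie flat at (258,305) and (250,425). The bell cover at (285,170) is still up, and the bell, dish and jar are where they were. Next the lock.

```bash
python3 -c "
from vrow import *
vrows([dict(x=-60,y=40,z=170,t=30,roll=35),dict(x=-60,y=0,z=190,t=15,roll=35)])"
```

```text
t 15.5 org [-26.5  52.1 121.9] tilt 39.4 rv [-1.000e-01  1.406e+02  1.000e-01] F [-0.   0.3 -0.5] gap 0.088 q [ 0.31  0.54 -0.58  2.31  2.53  0.42 -0.83]
{'x': -60, 'y': 40, 'z': 170, 't': 30, 'roll': 35} [-0.016, -0.04, -0.195, 0.097, 0.025, -0.008]
{'x': -60, 'y': 0, 'z': 190, 't': 15, 'roll': 35} [-0.058, -0.173, -0.246, 0.096, 0.066, -0.021]
```

Emit:
drive_tool(
  commands=[
    [-0.006,-0.014,-0.07,0.016,0.004,-0.001],
    [-0.011,-0.028,-0.14,0.032,0.008,-0.003],
    [-0.016,-0.04,-0.195,0.048,0.012,-0.004],
    [-0.016,-0.04,-0.195,0.064,0.016,-0.005],
    [-0.016,-0.04,-0.195,0.08,0.021,-0.007],
    [-0.016,-0.04,-0.195,0.097,0.025,-0.008],
    [-0.016,-0.04,-0.195,0.097,0.025,-0.008],
    [-0.03,-0.08,-0.21,0.097,0.038,-0.012],
    [-0.045,-0.13,-0.23,0.096,0.052,-0.016],
    [-0.058,-0.173,-0.246,0.096,0.066,-0.021],
    [-0.058,-0.173,-0.246,0.096,0.066,-0.021],
    [-0.058,-0.173,-0.246,0.096,0.066,-0.021],
  ],
  grip=0,
  force=10,
)

```text
time_s: 16.5
tool_pos: [0.5566, 0.008, 0.1887]
tool_rot: [[-0.951, 0.001, 0.308], [-0.17, 0.832, -0.528], [-0.257, -0.555, -0.791]]
contact_force: [-0.9, -1.2, 0.2]
finger_gap: 0.0104
grasp_force: 0.0
```

```bash
python3 -c "
from vrow import *
vrows([dict(x=-95,y=-72,z=150),dict(x=-95,y=-72,z=80)])"
```

```text
t 16.5 org [-59.9  -0.8 188.7] tilt 14.8 rv [  6.6 158.  -49.9] F [-1.1 -1.   0.2] gap 0.01 q [-0.27  0.46 -0.25  2.03  1.02  0.95  0.43]
{'x': -95, 'y': -72, 'z': 150} [0.146, -0.14, 0.214, -0.097, 0.04, -0.013]
{'x': -95, 'y': -72, 'z': 80} [0.206, -0.011, 0.399, -0.097, 0.04, -0.013]
```

Emit:
drive_tool(
  commands=[
    [0.03,-0.03,0.04,-0.016,0.006,-0.002],
    [0.06,-0.06,0.08,-0.032,0.012,-0.004],
    [0.09,-0.09,0.12,-0.048,0.02,-0.006],
    [0.12,-0.12,0.16,-0.064,0.027,-0.009],
    [0.146,-0.14,0.214,-0.08,0.034,-0.011],
    [0.146,-0.14,0.214,-0.097,0.04,-0.013],
    [0.146,-0.14,0.214,-0.097,0.04,-0.013],
    [0.16,-0.11,0.26,-0.097,0.04,-0.013],
    [0.206,-0.011,0.399,-0.097,0.04,-0.013],
    [0.206,-0.011,0.399,-0.097,0.04,-0.013],
    [0.206,-0.011,0.399,-0.097,0.04,-0.013],
  ],
)

```text
time_s: 17.42
tool_pos: [0.5296, -0.0666, 0.0768]
tool_rot: [[-0.983, -0.183, -0.011], [-0.183, 0.983, 0.001], [0.011, 0.003, -1.0]]
contact_force: [-0.1, -0.0, -0.2]
finger_gap: 0.0005
grasp_force: 0.0
```

```bash
python3 -c "
from go import *
import cv2
rows([(-95,-72,31,0,-1),(-95,-60,31,0,-1)])
f=arm.grab_frame('scene');cv2.imwrite('pics/s4.png',cv2.resize(f['frame'][150:285,230:410,::-1],(800,600),interpolation=cv2.INTER_CUBIC))"
```

```text
t 17.42 org [-99.7 -69.4  76.8] tilt -0.6 rv [   0.4 -179.4   -0.3] F [-0.1 -0.  -0.2] gap 0.001 q [ 0.37  0.63 -0.43  1.92  0.39  0.69  1.46]
(-95, -72, 31, 0, -1) [-0.017, -0.009, 0.152, 0.001, -0.002, 0.001]
(-95, -60, 31, 0, -1) [-0.018, 0.031, 0.152, 0.001, -0.002, 0.001]
```

View pics/s4.png

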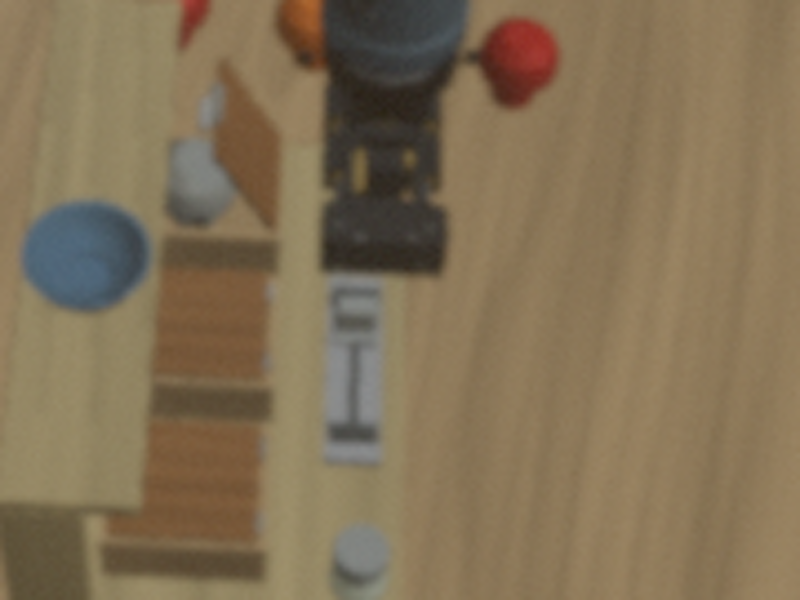

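The covers are still shut at (212,320) and (200,480). The knob is at the right end of its track at (355,312), with the gripper just to the right of it. I'll descend and push left.

Emit:
drive_tool(
  commands=[
    [-0.016,-0.009,0.03,0.001,-0.002,0.001],
    [-0.016,-0.009,0.08,0.001,-0.002,0.001],
    [-0.016,-0.009,0.12,0.001,-0.002,0.001],
    [-0.016,-0.009,0.15,0.001,-0.002,0.001],
    [-0.016,-0.009,0.15,0.001,-0.002,0.001],
    [-0.016,-0.009,0.15,0.001,-0.002,0.001],
  ],
)

```text
time_s: 17.97
tool_pos: [0.5389, -0.0693, 0.0358]
tool_rot: [[-0.984, -0.176, 0.011], [-0.176, 0.984, -0.003], [-0.01, -0.005, -1.0]]
contact_force: [-0.1, 0.5, 0.6]
finger_gap: 0.0007
grasp_force: 0.0
```

```bash
python3 -c "
from go import *
rows([(-95,-54.5,31,0,-1),(-95,0,31,0,-1),(-95,6,31,0,-1)])"
```

```text
t 17.97 org [-91.1 -73.7  35.8] tilt 0.6 rv [  0.2 179.4  -0.5] F [-0.1  0.5  0.6] gap 0.001 q [ 0.33  0.69 -0.38  1.93  0.44  0.59  1.41]
(-95, -54.5, 31, 0, -1) [0.013, 0.064, 0.016, -0.001, 0.002, -0.0]
(-95, 0, 31, 0, -1) [0.014, 0.246, 0.015, -0.001, 0.002, -0.0]
(-95, 6, 31, 0, -1) [0.014, 0.266, 0.015, -0.001, 0.002, -0.0]
```

Emit:
drive_tool(
  commands=[
    [0.013,0.01,0.015,0,0.001,0],
    [0.013,0.04,0.015,0,0.001,0],
    [0.013,0.07,0.015,0,0.001,0],
    [0.013,0.1,0.015,0,0.001,0],
    [0.013,0.13,0.015,0,0.001,0],
    [0.013,0.16,0.015,0,0.001,0],
    [0.013,0.19,0.015,0,0.001,0],
    [0.013,0.22,0.015,0,0.001,0],
    [0.013,0.25,0.015,0,0.001,0],
    [0.013,0.25,0.015,0,0.001,0],
  ],
)

```text
time_s: 18.8
tool_pos: [0.5217, 0.0064, 0.0309]
tool_rot: [[-0.984, -0.179, 0.005], [-0.179, 0.984, -0.003], [-0.005, -0.004, -1.0]]
contact_force: [-0.5, 0.6, 0.8]
finger_gap: 0.0006
grasp_force: 0.0
```

```bash
python3 -c "
from go import *
rows([(-95,4,31,0,-1),(-95,8,31,0,-1)])"
```

```text
t 18.8 org [-94.5   3.9  30.9] tilt 0.3 rv [-1.000e-01  1.797e+02 -3.000e-01] F [-0.4  0.6  0.8] gap 0.001 q [ 0.19  0.68 -0.37  1.98  0.45  0.56  1.26]
(-95, 4, 31, 0, -1) [0.002, 0.0, -0.0, -0.001, 0.001, 0.0]
(-95, 8, 31, 0, -1) [0.002, 0.014, -0.0, -0.001, 0.001, 0.0]
```

Emit:
drive_tool(
  commands=[
    [0,0.003,0,0,0,0],
    [0,0.006,0,0,0,0],
    [0,0.009,0,0,0,0],
    [0,0.012,0,0,0,0],
    [0,0.012,0,0,0,0],
  ],
)

```text
time_s: 19.22
tool_pos: [0.5213, 0.0068, 0.0306]
tool_rot: [[-0.985, -0.175, 0.005], [-0.175, 0.984, -0.004], [-0.004, -0.005, -1.0]]
contact_force: [-0.5, -0.1, -0.2]
finger_gap: 0.0002
grasp_force: 0.1
```

```bash
python3 -c "
from go import *
st()"
```

```text
t 19.22 org [-94.8   4.3  30.6] tilt 0.2 rv [  0.2 179.8  -0.5] F [-0.5 -0.  -0.2] gap 0.0 q [ 0.18  0.68 -0.36  1.98  0.45  0.56  1.26]
```

Emit:
drive_tool(
  commands=[
    [0,0.003,0,0,0,0],
    [0,0.006,0,0,0,0],
    [0,0.009,0,0,0,0],
    [0,0.012,0,0,0,0],
    [0,0.012,0,0,0,0],
  ],
)

```text
time_s: 19.63
tool_pos: [0.5206, 0.0107, 0.0306]
tool_rot: [[-0.984, -0.176, 0.005], [-0.176, 0.984, -0.004], [-0.004, -0.005, -1.0]]
contact_force: [1.3, -2.0, -1.7]
finger_gap: 0.0002
grasp_force: 0.9
```

```bash
python3 -c "
from go import *
st()"
```

```text
t 19.63 org [-94.8   8.3  30.6] tilt 0.2 rv [  0.2 179.8  -0.5] F [ 1.  -2.2 -1.7] gap 0.0 q [ 0.17  0.68 -0.36  1.98  0.45  0.56  1.25]
```

Contact now, with about 2 N of sliding friction. I'll push on to the stop.

Emit:
drive_tool(
  commands=[
    [0,0.003,0,0,0,0],
    [0,0.006,0,0,0,0],
    [0,0.009,0,0,0,0],
    [0,0.009,0,0,0,0],
  ],
)

```text
time_s: 19.97
tool_pos: [0.5205, 0.0111, 0.0307]
tool_rot: [[-0.985, -0.174, 0.005], [-0.174, 0.985, -0.007], [-0.004, -0.008, -1.0]]
contact_force: [1.8, -7.2, -1.3]
finger_gap: 0.0003
grasp_force: 3.6
```

```bash
python3 -c "
from go import *
st()"
```

```text
t 19.97 org [-94.9   8.7  30.7] tilt 0.2 rv [  0.4 179.8  -0.7] F [ 0.4 -7.4 -1.3] gap 0.0 q [ 0.17  0.68 -0.36  1.98  0.45  0.56  1.24]
```

Emit:
drive_tool(
  commands=[
    [0,-0.03,0,0,0,0],
    [0,-0.08,0,0,0,0],
    [0,-0.08,-0.1,0,0,0],
    [0,-0.08,-0.25,0,0,0],
    [0,-0.08,-0.4,0,0,0],
    [0,-0.2,-0.5,0,0,0],
    [0,-0.4,-0.5,0,0,0],
    [0,-0.6,-0.5,0,0,0],
    [0,-0.6,-0.5,0,0,0],
    [0,-0.6,-0.5,0,0,0],
    [0,-0.6,-0.5,0,0,0],
    [0,-0.6,-0.5,0,0,0],
  ],
)

```text
time_s: 20.97
tool_pos: [0.5511, -0.1622, 0.1814]
tool_rot: [[-0.984, -0.176, 0.005], [-0.176, 0.984, -0.003], [-0.004, -0.004, -1.0]]
contact_force: [1.3, 0.3, 0.1]
finger_gap: 0.0005
grasp_force: 0.0
```

```bash
python3 -c "
from go import *
import cv2
st()
f=arm.grab_frame('scene');cv2.imwrite('pics/s5.png',cv2.resize(f['frame'][130:310,200:440,::-1],(800,600),interpolation=cv2.INTER_CUBIC))"
```

```text
t 20.97 org [ -95.6 -167.3  181.4] tilt 0.3 rv [  0.2 179.7  -0.3] F [1.3 0.1 0.1] gap 0.001 q [ 0.55  0.52 -0.46  1.78  0.28  0.91  1.72]
```

View pics/s5.png

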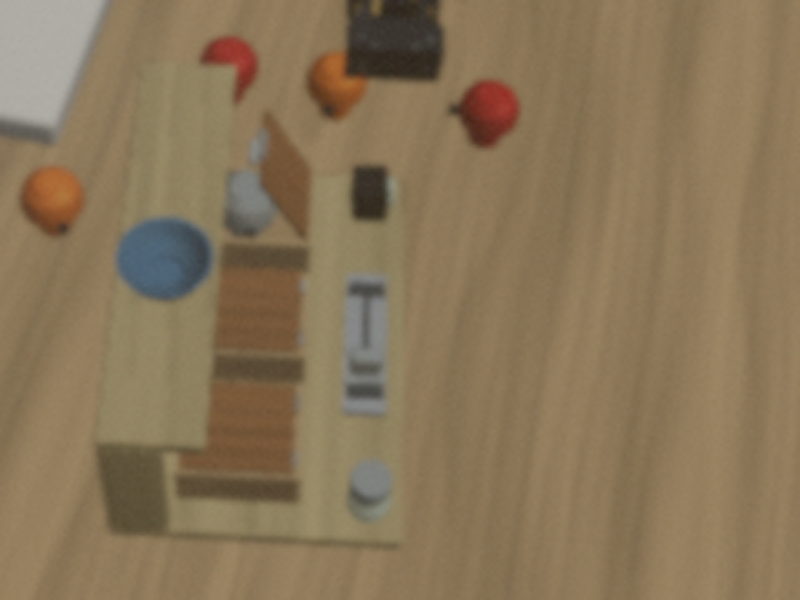

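The final view shows the knob against its left stop at (365,370), both covers flat, and the bell cover up with the bell in its well. The lamp, jar and dish are in place and the robot is clear. Handing in.

```bash
python3 -c "
from rig import arm
print(arm.finish_job())"
```

```text
the job is handed in; nothing more can be done
None
```

The job is handed in, though the interface returned no verdict: the whistle and padlock covers are latched shut, the lock knob is pushed against its left end stop, and in the final picture the bell, its cover, the lamp, the jar and the dish were where they started.

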